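# Set out the finishing samples on the sloped stand

### The arm

A 6-joint arm with a two-finger parallel gripper is mounted at the origin on a cart in front of the work surface, level with it; the furniture and walls round the work are solid. World frame = base frame: x ahead of the robot, y to its left, z up, the work surface at z = 0. Lengths are in mm, angles in rad, forces in N, time in s.
With the tool pointing down it reaches from about 275 to 825 mm from the base axis. Payload 4.9 kg.
Tool frame: the origin (TCP) lies on the centre line of the jaws, within the pads' length; the fingertips stand ctrl.tips_ahead ahead of it and the grasp point (between the pads) lies 8 mm behind it (ctrl.tips_ahead is the distance from the TCP to the fingertips, in mm); z points along the fingers, y is the line along which they close (so a half turn about z gives the same grasp; the last joint's range is limited). The gripper opens to 85 mm and grips with 20 to 120 N. Pads are 22 mm wide; open, the fingers measure 114 mm over their backs; the gripper's body (76 mm by 85 mm) begins 54 mm behind the grasp point. The pads swing forward as they close: fully open they stand 13 mm farther back than shut.
Start: joints at [-1.483, 0.326, -0.193, 1.052, 0, 1.437], TCP at [121.003, -536.542, 242.281] pointing down, gripper open.
Joint ranges: [-2.65, 2.65], [-0.97, 1.79], [-1.3, 1.35], [-1.93, 2.1], [-1.47, 1.37], [-3.14, 3.14]. Speed limits (rad/s): [2.57, 2.57, 3.14, 3.14, 3.14, 3.14].

### API

Orientations are given as a rotation vector (axis times angle).
In Python, from rig import ctrl gives the robot as it stands. The module is installed in compiled form; this text tells all that it offers.
- The arm moves only by the tool carry_out, never from a script. Its argument "increments" is a list of rows, each an object with "travel": the shift along the tool's x, y, z in cm, a list of three; "turn": the turn about the tool's z in rad. In form: [{"travel": [dx, dy, dz], "turn": turn}, ...]. A call has exactly 8 rows; each row is the pose to reach, as a shift and turn from the pose commanded when the call began, along the tool's axes at that moment; what a row does not reach only later rows make up. A row lasts 1/12 s, in which the tool goes at most 41.7 mm and 7.16 degrees, less where a joint would pass 70% of its speed; a pose out of reach is approached as far as the arm can. A call with a gripper value outside its range is refused whole. "hand" is the opening in per cent of the stroke, from 0 (shut) to 100 (fully open), set as the call begins (left out, the last holds). The fingers move at their own pace and stop on an object; "newtons" is the grip in N (left out, the last holds). Time passes only in rows, so rows that repeat a pose let the fingers close, or fill a call up. It gives the time, the measured TCP pose, the force, the opening and the grip force at its end, in the units of the state.
- ctrl.get_state(): the state, without advancing time (a new reading comes with each control period).
- ctrl.snapshot(name): name is "scene" or "top" or "wrist"; returns a dict with "frame" (420x560x3 uint8, red, green, blue), "fx", "fy", "cx", "cy" (pixels), "R" (3x3) and "t" (3): a world point X has camera coordinates R X + t. Camera axes: x right, y down, z forward; pixel columns grow to the right and rows downward; lengths in mm; the calibration is good to about 2 mm. A picture is of the moment at which its call begins. There is no depth.
- ctrl.close_job(): hands the job in; it is judged then, once.
Trained networks look in a picture, given as the dict that the camera call returned (one of the last four; its "shot" number tells which), for a name from the list of things; names that differ only in an ending like _2 or _b are one class to them, and where a whole thing is asked for, a point or a joint stands for the part that bears it (a point fixed in the world has none). Each returns a list of dicts, best first, with "score" (0 to 1); they miss things now and then, are a little off and sometimes report something else, mostly with a low value. They report only what shows in the picture. A call takes as long as a camera call. They do not tell look-alikes from the thing itself.
- ctrl.boxes_of(picture, thing): "location" ([x, y, z] in mm, in world coordinates, good to about 4 mm: the middle of the surface that is visible of it).
- ctrl.trace(picture, thing): "region" (420x560 bool, what is visible of it).
The state is a dict: "time": time; "qpos": joint angles; "qvel": joint speeds; "joint_efforts": joint torques, N m; "tcp_pos": TCP position; "tool_rot": TCP orientation; "ft_force": force on the tool from outside, world axes, zero at the start; "ft_torque": the same for the moment, N m; "finger_gap": finger opening in mm; "grasp_force": force on a finger pad.
Only numpy, scipy, OpenCV 4.12 (cv2) and the standard library are available. Lean on these libraries where they do the work, as an engineer would, in place of code of your own. Each camera call takes 0.05 s, during which the arm holds its last target. There are 200 camera calls.

### The job

Set out the three wood samples on the sloped stand, one in the middle of each marked bay, lying flat with its length up the slope and its lower end resting against the bottom lip: the long walnut board in the left bay, the small flat block in the right bay and the thick oak block between them. Also park the small black roll of tape flat and centred on top of the wax tin, so that it is at hand for masking. Leave the sanding block and the block plane where they are.

Things in the scene. Friction and masses are not known exactly. Their poses are not given: they have to be found in the camera images.
- sample_bed: Sloped grey laminate bed, 300 mm wide, 190 mm long, of a fixed wooden stand; rises away from the robot at 0.42 rad. Origin: on its surface at the middle of its lower edge, where it meets the lip, 22 mm above the table; x up the slope, y left along the lip, z out of the surface. Lip: 12 mm thick, 14 mm proud, along the whole lower edge. The bed is slick: wood let go on it slides down to the lip.
- bay_left (a point): Foot of the left bay: on the bed's surface at the lip, mid-way across the bay, 100 mm left of the bed's origin; axes as the bed's. Two thin black lines up the slope, 50 mm to either side of the bed's origin, part the bed into three bays 100 mm wide.
- bay_right (a point): Foot of the right bay: likewise, 100 mm right of the bed's origin. The middle bay's foot is the bed's origin.
- walnut_board_center (a point): Loose walnut board, brown, the longest of the three wood samples and thin: 50 x 150 x 22 mm (along its own x, y, z). The point is its centre, half-way up; its long way is its y axis. Lies flat on the table in front of the stand at the start (not the like offcut at the far left behind the clamp jig); 0.08 to 0.15 kg.
- oak_block_center (a point): Loose oak block, light brown, the thickest sample, square in section: 45 x 90 x 45 mm (own x, y, z). The point is its centre, half-way up; its long way is its y axis. Lies on the table at the start; 0.09 to 0.18 kg.
- flat_block_center (a point): Loose small flat wood block, greyish brown, the smallest sample: 40 x 70 x 22 mm (own x, y, z). The point is its centre, half-way up; its long way is its y axis. Lies flat on the table at the start; about 0.03 to 0.06 kg.
- tape_roll_center (a point): Small roll of black tape lying flat: 57 mm across, 19 mm high. The point is its centre, half-way up; z is up. Lies on the table at the start; it is gripped across its outside.
- wax_tin_center (a point): Low round cream-coloured tin with a flat closed lid and red bands: 63 mm across, 34 mm high, loose, standing on the table. The point is its centre, half-way up (17 mm above the table).
- sanding_block_center (a point): Dark red rubber sanding block, 64 x 118 x 30 mm (own x, y, z), loose, on the table to the right of the stand; a bystander. The point is its centre, half-way up.
- block_plane_center (a point): Black block plane, 50 x 155 x 47 mm (own x, y, z), loose, on the table to the left of the stand; a bystander. The point is its centre, half-way up.
Not all that is in view belongs to the job. What is shaped like the part that bears wax_tin_center but blue is not meant.

How it is judged:
By the outcome, as a careful person would: the job done as asked, in the order asked, and still so for the second after the job is handed in, with the robot touching nothing.
It also fails if it takes over 128 s, if anything falls off the work surface, if the arm or the gripper's body presses on something with over 40 N, if the wrist force passes 120 N, or if a joint passes its speed limit or range.

## Working session

There is one attempt and no reset: what is moved stays moved. The work goes in short steps, Python scripts to look and compute and a tool call to move; the robot and the scene stay as the last step left them, time stands still between calls to the robot, and variables do not carry over. Pictures are saved under pics/ and viewed, at most 14 in all, crops included, and the job is handed in when it is done.

Besides the shell and the picture viewer there is one more tool, called after ">>>" as name(argument=value, ...) on one line, values as JSON. carry_out: Moves the arm, as the interface text tells. Its arguments: {"type":"object","properties":{"increments":{"type":"array"},"hand":{"type":"number"},"newtons":{"type":"number"}},"required":["increments"]}

```bash
mkdir -p pics; cat > h.py <<'E'
import numpy as np, cv2
from rig import ctrl
from scipy.spatial.transform import Rotation as Ro
def save(p,n,crop=None,k=1):
    f=p["frame"][:,:,::-1]
    if crop: f=f[crop[1]:crop[3],crop[0]:crop[2]]
    cv2.imwrite("pics/"+n,cv2.resize(f,None,fx=k,fy=k,interpolation=cv2.INTER_CUBIC))
def proj(p,X):
    c=np.array(p["R"])@np.array(X,float)+np.array(p["t"]); return np.array([p["fx"]*c[0]/c[2]+p["cx"],p["fy"]*c[1]/c[2]+p["cy"]])
def back(p,uv,z):
    uv=np.atleast_2d(uv).astype(float)
    R=np.array(p["R"]);C=-R.T@np.array(p["t"])
    d=np.c_[(uv[:,0]-p["cx"])/p["fx"],(uv[:,1]-p["cy"])/p["fy"],np.ones(len(uv))]@R
    return C+d*((z-C[2])/d[:,2])[:,None]
def st():
    s=ctrl.get_state(); print(s["time"],np.round(s["tcp_pos"],1),np.round(s["tool_rot"],3),"F",np.round(s["ft_force"],1),"gap",s["finger_gap"],s["grasp_force"],"q",np.round(s["qpos"],2)); return s
E
python3 - <<'E'
from h import *
s=st(); print(ctrl.tips_ahead, Ro.from_rotvec(s["tool_rot"]).as_matrix().round(3))
a=ctrl.snapshot("scene");b=ctrl.snapshot("top");save(a,"s0.png");save(b,"t0.png",k=1.4)
H=dict(walnut_board_center=22,oak_block_center=45,flat_block_center=22,tape_roll_center=19,wax_tin_center=34,sanding_block_center=30,block_plane_center=47)
for p,nm in((a,"scene"),(b,"top")):
  for n in list(H)+["sample_bed"]:
    for d in ctrl.boxes_of(p,n)[:3]:
      print(nm,n,round(d["score"],2),np.round(d["location"],0),proj(p,d["location"]).round())
    for d in ctrl.trace(p,n)[:3] :
      m=d["region"].astype(np.uint8); r=cv2.minAreaRect(np.argwhere(m)[:,::-1].astype(np.float32)) 
      print("   tr",round(d["score"],2),m.sum(),np.round(r[0]),np.round(r[1]),round(r[2]))
E
```

```text
0.0 [ 120.9 -536.   241.5] [-3.121 -0.348  0.   ] F [ 0.2  1.3 -1.3] gap 85.6588852862071 0.0 q [-1.48  0.33 -0.19  1.05 -0.    1.44]
11.0 [[ 0.976  0.22  -0.   ]
 [ 0.22  -0.976  0.002]
 [ 0.    -0.002 -1.   ]]
scene walnut_board_center 0.78 [444. 143.  23.] [334. 177.]
   tr 0.84 978 [333. 178.] [19. 52.] 6
   tr 0.16 482 [386. 180.] [29. 18.] 40
scene oak_block_center 0.67 [ 451. -144.   46.] [224. 173.]
   tr 0.81 835 [225. 174.] [24. 36.] 76
scene flat_block_center 0.68 [447. 280.  20.] [386. 180.]
scene flat_block_center 0.6 [660.  39.  61.] [292. 246.]
   tr 0.77 463 [386. 180.] [28. 18.] 39
scene tape_roll_center 0.72 [430.  -1.  17.] [279. 173.]
scene tape_roll_center 0.16 [444. 139.  23.] [332. 177.]
   tr 0.88 322 [279. 174.] [20. 20.] 90
scene wax_tin_center 0.73 [ 462. -293.   34.] [167. 178.]
scene wax_tin_center 0.63 [ 544. -207.   37.] [196. 205.]
scene wax_tin_center 0.2 [446. 141.  24.] [333. 177.]
   tr 0.96 492 [168. 179.] [25. 23.] 45
   tr 0.71 551 [196. 206.] [26. 25.] 90
scene sanding_block_center 0.64 [ 648. -294.   31.] [156. 243.]
   tr 0.56 1287 [157. 243.
[... 450 characters left out ...]
. 177.]
   tr 0.65 417 [176. 255.] [27. 15.] 45
top tape_roll_center 0.82 [432.   3.  21.] [278. 261.]
   tr 0.7 255 [280. 262.] [20. 20.] 90
top wax_tin_center 0.69 [ 454. -292.   34.] [390. 253.]
top wax_tin_center 0.69 [ 535. -208.   34.] [357. 222.]
   tr 0.67 474 [357. 224.] [23. 25.] 45
   tr 0.61 474 [391. 253.] [23. 25.] 63
top sanding_block_center 0.92 [ 632. -300.   30.] [390. 188.]
   tr 0.83 916 [389. 187.] [41. 23.] 13
top block_plane_center 0.78 [675. 282.  27.] [177. 171.]
top block_plane_center 0.36 [ 634. -296.   30.] [389. 187.]
top block_plane_center 0.35 [445. 276.  21.] [176. 255.]
top sample_bed 0.72 [651.  34.  61.] [267. 177.]
   tr 0.81 8492 [267. 177.] [114.  77.] 5
```

View pics/t0.png

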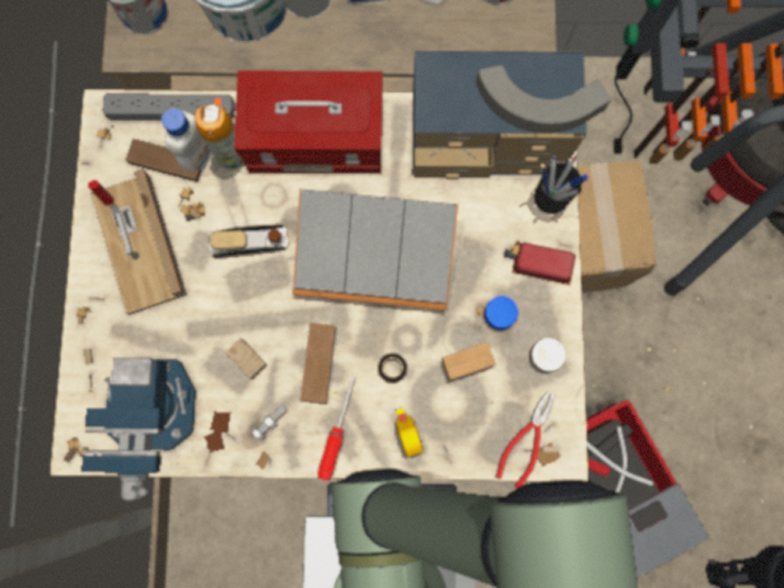

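View pics/s0.png

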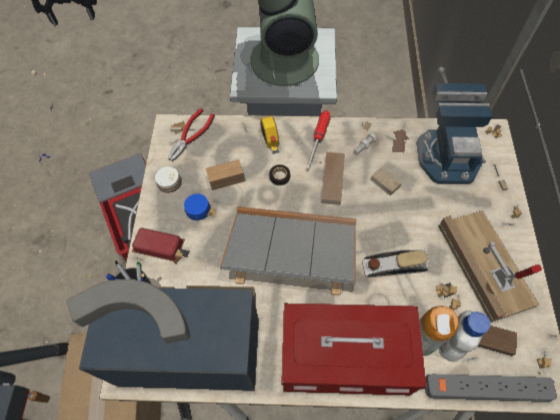

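The top view (shown ×1.4) shows:
- The walnut board is at (318,362), the flat block at (246,358), the oak block at (469,362) and the tape at (392,367).
- The bed is yawed slightly around (375,248).
- There are two tin candidates, blue at (501,312) and cream at (548,355). The cream one fits the description.
- The look-alike walnut offcut at (165,160), behind the jig, is not meant.

Next I'll fit the poses to the masks and confirm with one crop.

```bash
cat > fit.py <<'E'
from h import *
from scipy.optimize import minimize
def boxpts(x,y,a,d,z0=0):
    X,Y,Z=d; c,s=np.cos(a),np.sin(a)
    return [[x+c*i*X/2-s*j*Y/2,y+s*i*X/2+c*j*Y/2,z0+k*Z] for i in(-1,1) for j in(-1,1) for k in(0,1)]
def bedpts(x,y,a,*_):
    c,s=np.cos(a),np.sin(a); o=[]
    for u,v in((0,-150),(0,150),(190,150),(190,-150)):
        h=u*np.cos(.42); o.append([x+c*h-s*v,y+s*h+c*v,22+u*np.sin(.42)])
    return o
S=4
def fit(masks,fn,x0,ya):
    ms=[(p,cv2.resize(m.astype(np.float32),None,fx=S,fy=S,interpolation=cv2.INTER_LINEAR)) for p,m in masks]
    def cost(v):
        t=0
        for p,m in ms:
            q=np.array([(proj(p,X)+.5)*S for X in fn(v[0],v[1],v[2]/50)],np.float32)
            im=np.zeros(m.shape,np.float32); cv2.fillConvexPoly(im,cv2.convexHull((q*16).astype(np.int32)),1,shift=4)
            t+=1-np.minimum(im,m).sum()/np.maximum(im,m).sum()
        return t/len(ms)
    best=None
    for a in ya:
        r=minimize(cost,[x0[0],x0[1],a*50],method="Nelder-Mead",options=dict(initial_simplex=[[x0[0],x0[1],a*50],[x0[0]+9,x0[1],a*50],[x0[0],x0[1]+9,a*50],[x0[0],x0[1],a*50+9]],xatol=.1,fatol=1e-4))
        if best is None or r.fun<best.fun: best=r
    return best.x[0],best.x[1],best.x[2]/50,best.fun
E
python3 - <<'E'
from fit import *
a=ctrl.snapshot("scene");b=ctrl.snapshot("top")
D=dict(walnut_board_center=((50,150,22),(440,141),(334,178),(228,259)),oak_block_center=((45,90,45),(445,-146),(225,174),(334,258)),flat_block_center=((40,70,22),(446,277),(386,180),(176,255)),tape_roll_center=((50,50,19),(431,1),(279,174),(280,262)),wax_tin_center=((56,56,34),(458,-293),(168,179),(391,253)),sample_bed=(None,(572,30),(291,244),(267,177)))
ya=np.arange(-1.4,1.5,.35)
for n,(d,x0,ca,cb) in D.items():
    M=[]
    for p,c in((a,ca),(b,cb)):
        for nm in (n,"walnut_board_center"):
            L=[r["region"] for r in ctrl.trace(p,nm)]
            L=[m for m in L if np.linalg.norm(np.argwhere(m).mean(0)[::-1]-c)<9]
            if L: M.append((p,L[0]));break
    fn=bedpts if d is None else (lambda x,y,t,d=d:boxpts(x,y,t,d))
    for mm in ([M]+[[m] for m in M]): print(n,len(mm),np.round(fit(mm,fn,x0,[-.2,0,.2] if d is None else ya),3))
save(b,"c0.png",(160,200,420,300),3)
E
```

```text
walnut_board_center 2 [ 4.37193e+02  1.39878e+02 -1.66500e+00  7.90000e-02]
walnut_board_center 1 [4.35747e+02 1.41019e+02 1.47500e+00 7.80000e-02]
walnut_board_center 1 [ 4.38085e+02  1.38870e+02 -1.66600e+00  6.20000e-02]
oak_block_center 2 [ 4.40817e+02 -1.45315e+02  3.44000e-01  7.70000e-02]
oak_block_center 1 [ 4.40353e+02 -1.44757e+02  3.47000e-01  6.80000e-02]
oak_block_center 1 [ 4.4121e+02 -1.4627e+02  3.3100e-01  8.2000e-02]
flat_block_center 2 [4.44628e+02 2.78912e+02 2.38600e+00 9.30000e-02]
flat_block_center 1 [ 4.43546e+02  2.80743e+02 -7.92000e-01  9.00000e-02]
flat_block_center 1 [4.45152e+02 2.78271e+02 2.37600e+00 6.60000e-02]
tape_roll_center 2 [ 4.29814e+02 -2.04900e+00  1.60100e+00  3.41000e-01]
tape_roll_center 1 [ 4.28473e+02 -1.23200e+00 -1.58800e+00  2.89000e-01]
tape_roll_center 1 [ 4.3034e+02 -3.1000e+00  1.5850e+00  3.7800e-01]
wax_tin_center 2 [ 4.55664e+02 -2.97420e+02 -9.15000e-01  1.84000e-01]
wax_tin_center 1 [ 4.54994e+02 -2.95704e+02  5.93000e-01  1.68000e-01]
wax_tin_center 1 [ 4.57171e+02 -2.97972e+02 -7.87000e-01  1.74000e-01]
sample_bed 2 [ 5.69464e+02  4.24470e+01 -9.10000e-02  1.21000e-01]
sample_bed 1 [ 5.74801e+02  4.33190e+01 -9.40000e-02  1.48000e-01]
sample_bed 1 [ 5.66685e+02  4.24190e+01 -1.00000e-01  8.10000e-02]
```

View pics/c0.png

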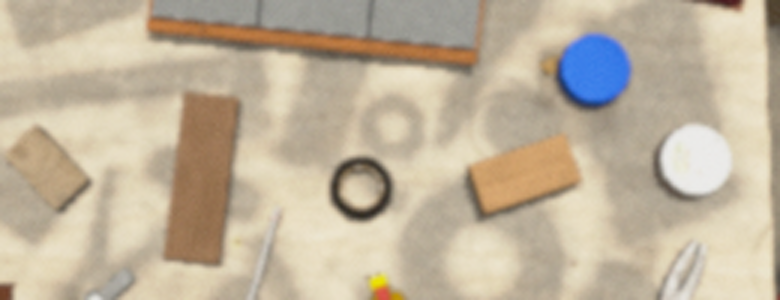

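The crop shows the cream tin at (695,160), the blue one at (595,70), and the walnut board at (202,178). The cream tin is the target. Now I'll plan the first move.

```bash
cat > plan.py <<'E'
from h import *
def yaw(R): return np.arctan2(R[1,0],R[0,0])
def plan(wps,start=None):
    s=st(); p=np.array(s["tcp_pos"]);y=yaw(Ro.from_rotvec(s["tool_rot"]).as_matrix())
    print("yaw",round(y,3))
    for w in wps:
        q=np.array(w[:3],float); d=q-p; dy=w[3]-y if len(w)>3 else 0.
        c,sn=np.cos(y),np.sin(y)
        # tool x=(c,s,0) y=(s,-c,0) z=(0,0,-1)
        print(w,"travel cm",np.round([(c*d[0]+sn*d[1])/10,(sn*d[0]-c*d[1])/10,-d[2]/10],2),"turn",round(-dy,3),"q6~",round((np.arctan2(q[1],q[0])-(y+dy)+np.pi+np.pi)%(2*np.pi)-np.pi,2))
        p=q;y=y+dy
E
python3 -c "
from plan import *
plan([(226,-311,240,1.16),(332,-85,240,2.1),(437,140,240,3.047)])"
```

```text
2.4 [ 121.  -536.6  242.3] [ 3.122  0.348 -0.   ] F [-0.   0.  -0.3] gap 85.35604908643107 0.0 q [-1.48  0.33 -0.19  1.05 -0.    1.44]
yaw 0.222
(226, -311, 240, 1.16) travel cm [ 15.2  -19.69   0.23] turn -0.938 q6~ 1.04
(332, -85, 240, 2.1) travel cm [24.95  0.69 -0.  ] turn -0.94 q6~ 0.79
(437, 140, 240, 3.047) travel cm [14.12 20.42 -0.  ] turn -0.947 q6~ 0.4
```

>>> carry_out(increments=[{"travel":[1.9,-2.5,0],"turn":-0.12},{"travel":[3.8,-5,0],"turn":-0.24},{"travel":[5.7,-7.5,0.1],"turn":-0.36},{"travel":[7.6,-10,0.1],"turn":-0.48},{"travel":[9.5,-12.5,0.1],"turn":-0.6},{"travel":[11.4,-14.8,0.2],"turn":-0.71},{"travel":[13.3,-17.3,0.2],"turn":-0.83},{"travel":[15.2,-19.7,0.2],"turn":-0.94}], hand=100, newtons=30)

```text
time: 3.07
tcp_pos: [226.2, -309.5, 240.3]
tool_rot: [2.622, 1.731, 0.0]
ft_force: [0.4, 0.1, -0.0]
finger_gap: 85.6
grasp_force: 0.0
```

>>> carry_out(increments=[{"travel":[3.1,0.1,0],"turn":-0.12},{"travel":[6.2,0.2,0],"turn":-0.24},{"travel":[9.4,0.3,0],"turn":-0.36},{"travel":[12.5,0.4,0],"turn":-0.48},{"travel":[15.6,0.5,0],"turn":-0.6},{"travel":[18.7,0.6,0],"turn":-0.71},{"travel":[21.8,0.7,0],"turn":-0.83},{"travel":[25,0.7,0],"turn":-0.94}])

```text
time: 3.73
tcp_pos: [332.3, -83.0, 240.6]
tool_rot: [1.553, 2.73, 0.0]
ft_force: [0.5, -0.0, 1.0]
finger_gap: 85.4
grasp_force: 0.0
```

>>> carry_out(increments=[{"travel":[1.8,2.6,0],"turn":-0.12},{"travel":[3.6,5.1,0],"turn":-0.24},{"travel":[5.3,7.7,0],"turn":-0.36},{"travel":[7.1,10.2,0],"turn":-0.48},{"travel":[8.9,12.8,0],"turn":-0.6},{"travel":[10.6,15.3,0],"turn":-0.71},{"travel":[12.4,17.9,0],"turn":-0.83},{"travel":[14.1,20.4,0],"turn":-0.945}])

```text
time: 4.4
tcp_pos: [436.8, 142.3, 240.4]
tool_rot: [0.139, 3.138, 0.0]
ft_force: [1.2, -0.8, 0.0]
finger_gap: 85.3
grasp_force: 0.0
```

```bash
python3 -c "
from fit import *
st();p=ctrl.snapshot('wrist');save(p,'w1.png');print(-np.array(p['R']).T@np.array(p['t']))
for r in ctrl.trace(p,'walnut_board_center')[:2]:
  print(r['score'],r['region'].sum(),fit([(p,r['region'])],lambda x,y,t:boxpts(x,y,t,(50,150,22)),(437,140),[-1.67]))
"
```

```text
4.4 [436.8 142.3 240.4] [0.139 3.138 0.   ] F [ 1.2 -0.8  0. ] gap 85.29018588554715 0.0 q [ 0.15  0.16 -0.42  0.99 -0.    0.24]
[366.94437425 148.88566377 372.05924164]
0.94 8097 (np.float64(434.2800141080295), np.float64(142.762130349615), np.float64(-1.6659050146062429), np.float64(0.024155378341674805))
```

View pics/w1.png

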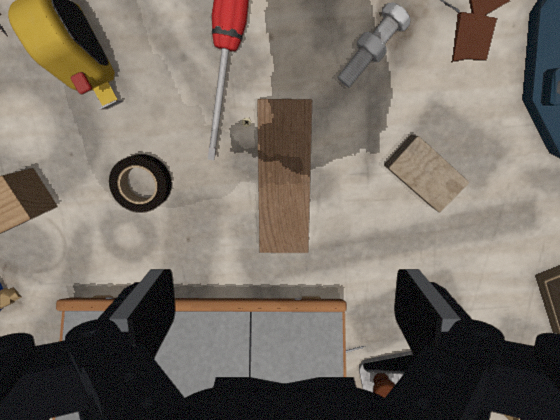

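The wrist view shows walnut at (285,175), tape at (140,183) and flat block at (427,172). The lip runs along row ~302 from column 57 to 345, with the divider at column 250. Next I'll fit the bed precisely.

```bash
python3 - <<'E'
from fit import *
from plan import plan
from scipy.optimize import least_squares
p=ctrl.snapshot('wrist'); b=ctrl.snapshot('top'); a=ctrl.snapshot('scene')
def bw(v,u,y,z):
    h=u*np.cos(.42)-z*np.sin(.42); c,s=np.cos(v[2]),np.sin(v[2])
    return [v[0]+c*h-s*y,v[1]+s*h+c*y,22+u*np.sin(.42)+z*np.cos(.42)]
obs=[(-12,150,14,345,299),(-12,-150,14,57,301),(0,150,14,345,310),(0,-150,14,62,311),(0,50,14,250,311)]
r=least_squares(lambda v:np.concatenate([proj(p,bw(v,*o[:3]))+.5-o[3:] for o in obs]),[570,42,-.095])
print(r.x,r.fun.round(1))
# lip orange mask points in wrist for check
for q,nm in((p,'w'),(b,'t'),(a,'s')):
    print(nm,[proj(q,bw(r.x,u,y,z)).round(1).tolist() for u,y,z in((0,150,14),(0,-150,14),(190,150,0),(190,-150,0),(190,50,0),(190,-50,0))])
f=b['frame'][:,:,::-1].copy(); f=cv2.resize(f[120:230,195:340],None,fx=5,fy=5,interpolation=cv2.INTER_CUBIC)
for L in ([(0,150,0),(190,150,0)],[(0,50,0),(190,50,0)],[(0,-50,0),(190,-50,0)],[(0,-150,0),(190,-150,0)],[(190,150,0),(190,-150,0)],[(0,150,14),(0,-150,14)],[(-12,150,14),(-12,-150,14)]):
    P=[tuple(((proj(b,bw(r.x,*o))+.5-[195,120])*5).astype(int).tolist()) for o in L]; cv2.line(f,P[0],P[1],(0,255,0),1)
cv2.imwrite('pics/b1.png',f)
for pp in(p,):
  for n,d,x0,ya in(('walnut_board_center',(50,150,22),(437,140),[-1.67]),('flat_block_center',(40,70,22),(445,278),[-.77])):
    m=ctrl.trace(pp,n)[0]['region']; print(n,np.round(fit([(pp,m)],lambda x,y,t:boxpts(x,y,t,d),x0,ya),3))
st()
E
```

```text
[ 5.67338257e+02  4.81763311e+01 -8.13724814e-02] [ 3.2 -0.5 -0.8 -0.3  3.6  0.5 -6.8  1.8  0.8  0.3]
w [[348.1, 310.0], [54.7, 312.3], [351.9, 506.5], [47.5, 509.0], [250.5, 507.3], [149.0, 508.1]]
t [[206.0, 206.9], [317.2, 216.8], [210.4, 135.6], [324.2, 145.3], [248.2, 138.8], [286.1, 142.1]]
s [[357.5, 219.5], [237.8, 208.5], [358.1, 278.8], [222.4, 265.2], [312.3, 274.2], [267.1, 269.7]]
walnut_board_center [ 4.34420e+02  1.42909e+02 -1.66300e+00  2.40000e-02]
flat_block_center [ 4.41877e+02  2.81423e+02 -7.65000e-01  7.70000e-02]
4.75 [435.8 139.7 240.2] [-1.520e-01 -3.137e+00  1.000e-03] F [ 0.4 -0.1 -0.2] gap 85.6500953674184 0.0 q [ 0.15  0.16 -0.42  0.99 -0.    0.25]
```

View pics/b1.png

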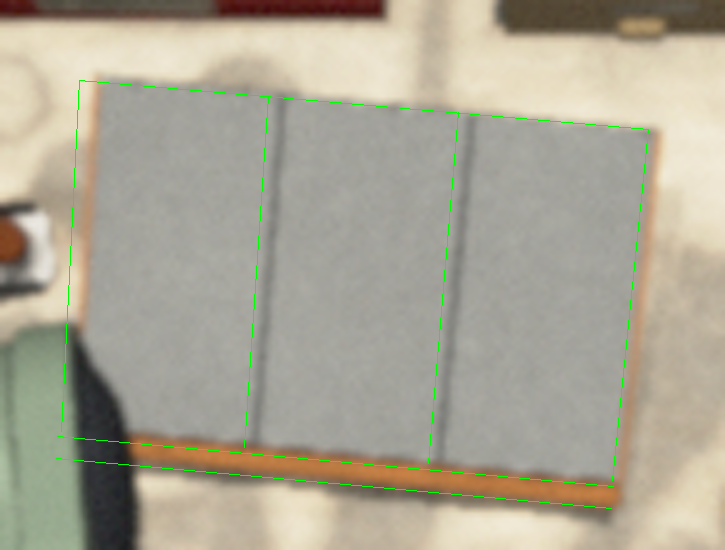

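The top overlay fits in x and yaw, but the model sits about 6 mm too far left. I'll settle that from the wrist camera once I'm over the bed. First, grasp the walnut.

```bash
python3 -c "
from plan import *
plan([(435,142,50),(435,142,22)])"
```

```text
4.75 [435.8 139.7 240.2] [-1.520e-01 -3.137e+00  1.000e-03] F [ 0.4 -0.1 -0.2] gap 85.6500953674184 0.0 q [ 0.15  0.16 -0.42  0.99 -0.    0.25]
yaw 3.045
(435, 142, 50) travel cm [ 0.1   0.22 19.02] turn -0.0 q6~ 0.41
(435, 142, 22) travel cm [0.  0.  2.8] turn -0.0 q6~ 0.41
```

>>> carry_out(increments=[{"travel":[0.1,0.2,3],"turn":0},{"travel":[0.1,0.2,6],"turn":0},{"travel":[0.1,0.2,9],"turn":0},{"travel":[0.1,0.2,12],"turn":0},{"travel":[0.1,0.2,15],"turn":0},{"travel":[0.1,0.2,18],"turn":0},{"travel":[0.1,0.2,20.5],"turn":0},{"travel":[0.1,0.2,21.8],"turn":0}])

```text
time: 5.42
tcp_pos: [433.6, 141.2, 20.0]
tool_rot: [-0.153, -3.135, 0.001]
ft_force: [-0.2, -0.6, 0.4]
finger_gap: 85.5
grasp_force: 0.0
```

>>> carry_out(increments=[{"travel":[0,0,0],"turn":0},{"travel":[0,0,0],"turn":0},{"travel":[0,0,0],"turn":0},{"travel":[0,0,0],"turn":0},{"travel":[0,0,0],"turn":0},{"travel":[0,0,0],"turn":0},{"travel":[0,0,0],"turn":0},{"travel":[0,0,0],"turn":0}], hand=40, newtons=30)

```text
time: 6.08
tcp_pos: [436.6, 142.6, 23.6]
tool_rot: [0.149, 3.135, -0.0]
ft_force: [-1.2, -1.2, 6.9]
finger_gap: 49.1
grasp_force: 32.0
```

```bash
python3 -c "
from plan import *
print(ctrl.tips_ahead)
plan([(435,142,170),(600,141,190)])"
```

```text
11.0
6.0833 [436.6 142.6  23.6] [ 0.149  3.135 -0.   ] F [-1.2 -1.2  6.9] gap 49.10980099703936 31.979586482048035 q [ 0.16  0.45 -0.69  0.43 -0.    0.25]
yaw 3.047
(435, 142, 170) travel cm [  0.15  -0.08 -14.64] turn -0.0 q6~ 0.41
(600, 141, 190) travel cm [-16.44   1.46  -2.  ] turn -0.0 q6~ 0.33
```

>>> carry_out(increments=[{"travel":[0,0,-0.5],"turn":0},{"travel":[0,0,-1.5],"turn":0},{"travel":[0,0,-3],"turn":0},{"travel":[0,0,-5],"turn":0},{"travel":[0,0,-7.5],"turn":0},{"travel":[0,0,-10],"turn":0},{"travel":[0,0,-12.5],"turn":0},{"travel":[0,0,-14.5],"turn":0}])

```text
time: 6.75
tcp_pos: [435.8, 142.8, 169.7]
tool_rot: [0.149, 3.136, 0.001]
ft_force: [-0.8, 0.9, -0.4]
finger_gap: 48.9
grasp_force: 31.3
```

>>> carry_out(increments=[{"travel":[-2,0.2,-0.3],"turn":0},{"travel":[-4.5,0.4,-0.6],"turn":0},{"travel":[-7,0.6,-0.9],"turn":0},{"travel":[-9.5,0.8,-1.2],"turn":0},{"travel":[-12,1,-1.5],"turn":0},{"travel":[-14,1.3,-1.8],"turn":0},{"travel":[-15.5,1.4,-2],"turn":0},{"travel":[-16.5,1.5,-2],"turn":0}])

```text
time: 7.42
tcp_pos: [603.0, 141.9, 188.1]
tool_rot: [0.149, 3.136, 0.001]
ft_force: [1.1, -0.4, -0.6]
finger_gap: 49.2
grasp_force: 31.3
```

```bash
python3 - <<'E'
from plan import *
ctrl.snapshot("scene")
s=st();p=ctrl.snapshot('wrist');save(p,'w2.png')
import pickle; pickle.dump((s,p),open('w2.pkl','wb'))
R=Ro.from_rotvec(s["tool_rot"]).as_matrix();T=np.array(s["tcp_pos"])
print(ctrl.tips_ahead)
for dz in(-10,0,5,11,17,22): print(dz,[proj(p,T+R@[ -11,k*24.5,dz]).round(0).tolist() for k in(1,-1)])
p2=dict(p)
for dz in(-10,0,5,11): print('open',dz,[proj(p,T+R@[ 0,k*42.5,dz]).round(0).tolist() for k in(1,-1)])
E
```

```text
7.4667 [604.2 141.8 187.9] [1.500e-01 3.135e+00 1.000e-03] F [ 2.5  0.5 -0.9] gap 48.7015676327579 31.27053737640381 q [ 0.11  0.49 -0.08  0.99 -0.    0.21]
11.0
-10 [[348.0, 331.0], [218.0, 331.0]]
0 [[344.0, 317.0], [222.0, 317.0]]
5 [[342.0, 310.0], [224.0, 310.0]]
11 [[340.0, 303.0], [226.0, 303.0]]
17 [[338.0, 296.0], [228.0, 296.0]]
22 [[337.0, 290.0], [230.0, 290.0]]
open -10 [[399.0, 305.0], [167.0, 305.0]]
open 0 [[391.0, 292.0], [175.0, 292.0]]
open 5 [[388.0, 286.0], [178.0, 286.0]]
open 11 [[384.0, 279.0], [182.0, 279.0]]
```

View pics/w2.png

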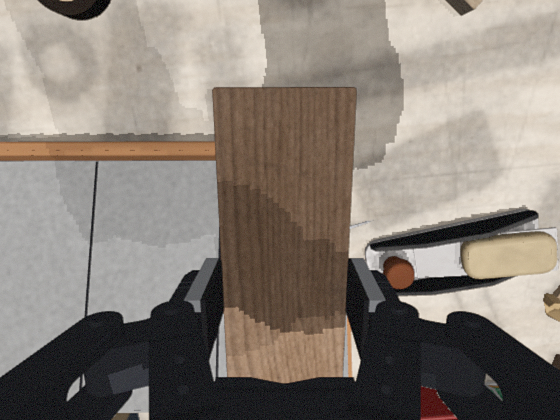

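The walnut is held squarely and the bed's left divider runs (97,162)→(86,300). Next I'll compute the tip depth and bed pose from this view.

```bash
python3 - <<'E'
from plan import *
import pickle
from scipy.optimize import least_squares
s,p=pickle.load(open('w2.pkl','rb'))
R=Ro.from_rotvec(s["tool_rot"]).as_matrix();T=np.array(s["tcp_pos"])
for dz in(0,5,11,17,22,28): print(dz,[proj(p,T+R@[ 11,k*24.5,dz]).round(0).tolist() for k in(1,-1)])
print("cam in tool",(R.T@(-np.array(p['R']).T@p['t']-T)).round(1))
for dz in(-4,0,4): print('board',dz,[proj(p,T+R@[ x,k*25,dz]).round(0).tolist() for k in(1,-1) for x in(72,75,78)])
def bw(v,u,y,z):
    h=u*np.cos(.42)-z*np.sin(.42); c,sn=np.cos(v[2]),np.sin(v[2])
    return np.array([v[0]+c*h-sn*y,v[1]+sn*h+c*y,22+u*np.sin(.42)+z*np.cos(.42)])
def line(v,P,Q,uv):  # signed px distance
    a,b=proj(p,bw(v,*P))+.5,proj(p,bw(v,*Q))+.5; d=(b-a)/np.linalg.norm(b-a); w=np.array(uv)-a; return d[0]*w[1]-d[1]*w[0]
f=lambda v:[line(v,(0,50,0),(190,50,0),(97,162)),line(v,(0,50,0),(190,50,0),(86,305)),line(v,(0,150,14),(0,50,14),(2,161)),line(v,(0,150,14),(0,50,14),(214,161)),line(v,(-12,150,14),(-12,50,14),(2,142)),line(v,(-12,150,14),(-12,50,14),(214,142))]
r=least_squares(f,[568,44,-.09]);print(r.x,r.fun.round(1))
save(p,"w2c.png",(180,220,380,370),4)
E
```

```text
0 [[347.0, 266.0], [219.0, 266.0]]
5 [[345.0, 261.0], [221.0, 261.0]]
11 [[342.0, 255.0], [224.0, 255.0]]
17 [[340.0, 250.0], [226.0, 250.0]]
22 [[339.0, 245.0], [228.0, 245.0]]
28 [[337.0, 241.0], [230.0, 241.0]]
cam in tool [  70.1    0.4 -131.7]
board -4 [[358.0, 101.0], [359.0, 91.0], [359.0, 82.0], [207.0, 101.0], [207.0, 91.0], [206.0, 82.0]]
board 0 [[356.0, 101.0], [357.0, 92.0], [357.0, 82.0], [209.0, 101.0], [209.0, 92.0], [209.0, 82.0]]
board 4 [[354.0, 101.0], [354.0, 92.0], [355.0, 83.0], [212.0, 101.0], [211.0, 92.0], [211.0, 83.0]]
[ 5.59447153e+02 -5.53041094e+01 -9.59934591e-02] [-0.1  0.1 -2.  -1.9  1.9  2. ]
```

View pics/w2c.png

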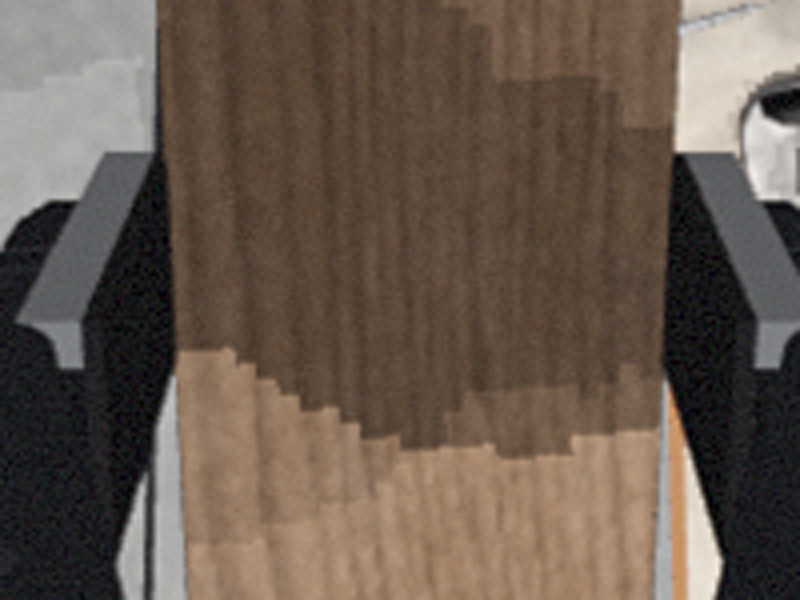

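```bash
cat > bed.py <<'E'
from plan import *
def bw(v,u,y,z):
    h=u*np.cos(.42)-z*np.sin(.42); c,sn=np.cos(v[2]),np.sin(v[2])
    return np.array([v[0]+c*h-sn*y,v[1]+sn*h+c*y,22+u*np.sin(.42)+z*np.cos(.42)])
def line(p,v,P,Q,uv):
    a,b=proj(p,bw(v,*P))+.5,proj(p,bw(v,*Q))+.5; d=(b-a)/np.linalg.norm(b-a); w=np.array(uv)-a; return d[0]*w[1]-d[1]*w[0]
E
python3 - <<'E'
from bed import *
import pickle
from scipy.optimize import least_squares
s,p=pickle.load(open('w2.pkl','rb'))
L=[((0,-50,0),(190,-50,0),(97,162)),((0,-50,0),(190,-50,0),(86,305)),((0,50,0),(190,50,0),(217.5,350)),((0,150,0),(190,150,0),(349,325)),((0,150,14),(0,50,14),(2,161)),((0,150,14),(0,50,14),(214,161)),((-12,150,14),(-12,50,14),(2,142)),((-12,150,14),(-12,50,14),(214,142))]
r=least_squares(lambda v:[line(p,v,*l) for l in L],[568,44,-.09]);print(r.x,r.fun.round(1))
V=r.x
print('pivot target',bw(V,77,100,11),'lip foot',bw(V,0,100,0))
plan([])
E
```

```text
[ 5.69024418e+02  4.43583172e+01 -9.53659160e-02] [ 0.   0.4 -0.9  0.5 -1.9 -2.   2.   1.9]
pivot target [644.06995424 137.636218    63.44153323] lip foot [578.54656052 143.90392888  22.        ]
7.5167 [602.5 141.9 187.5] [0.149 3.137 0.   ] F [-0.1 -0.1 -1.1] gap 49.16792811359806 31.270113587379456 q [ 0.11  0.49 -0.08  0.99  0.    0.21]
yaw 3.046
```

>>> carry_out(increments=[{"travel":[-1,0,1],"turn":0},{"travel":[-2,0,2],"turn":0},{"travel":[-3,0,3.5],"turn":0},{"travel":[-4.1,0,5],"turn":0},{"travel":[-4.1,0,6],"turn":0},{"travel":[-4.1,0,7],"turn":0},{"travel":[-4.1,0,7.3],"turn":0},{"travel":[-4.1,0,7.3],"turn":0}])

```text
time: 8.18
tcp_pos: [640.3, 138.1, 113.1]
tool_rot: [-0.148, -3.135, 0.001]
ft_force: [-0.4, 0.8, -0.8]
finger_gap: 49.3
grasp_force: 31.3
```

>>> carry_out(increments=[{"travel":[0,0,0],"turn":0},{"travel":[0,0,0.2],"turn":0},{"travel":[0,0,0.5],"turn":0},{"travel":[0,0,0.7],"turn":0},{"travel":[0,0,0.9],"turn":0},{"travel":[0,0,1.1],"turn":0},{"travel":[0,0,1.3],"turn":0},{"travel":[0,0,1.5],"turn":0}], newtons=20)

```text
time: 8.85
tcp_pos: [641.3, 138.3, 99.2]
tool_rot: [-0.148, -3.137, -0.0]
ft_force: [-4.2, -0.1, 3.4]
finger_gap: 49.0
grasp_force: 32.1
```

```bash
python3 - <<'E'
from bed import *
st();p=ctrl.snapshot('wrist');save(p,'w3.png')
E
```

```text
8.85 [641.3 138.3  99.2] [-0.148 -3.137 -0.   ] F [-4.2 -0.1  3.4] gap 49.0226339520203 32.08075761795044 q [ 0.1   0.64 -0.08  0.86  0.    0.19]
```

View pics/w3.png

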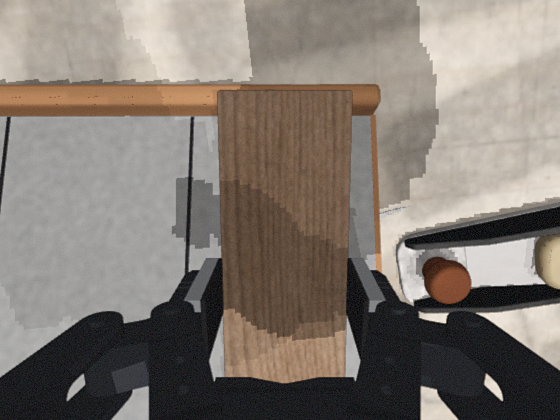

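The board is centred in the bay (divider at column 191, board 218–351, bed edge 376) and is starting to pivot with only 3 N. I'll keep pressing it down.

>>> carry_out(increments=[{"travel":[0,0,0.2],"turn":0},{"travel":[0,0,0.4],"turn":0},{"travel":[0,0,0.6],"turn":0},{"travel":[0,0,0.8],"turn":0},{"travel":[0,0,1.0],"turn":0},{"travel":[0,0,1.2],"turn":0},{"travel":[0,0,1.4],"turn":0},{"travel":[0,0,1.6],"turn":0}], hand=40, newtons=20)

```text
time: 9.57
tcp_pos: [642.3, 138.0, 83.1]
tool_rot: [0.149, 3.138, -0.0]
ft_force: [-2.4, -0.6, 2.8]
finger_gap: 49.0
grasp_force: 32.4
```

```bash
python3 - <<'E'
from bed import *
st();p=ctrl.snapshot('wrist');save(p,'w4.png')
E
```

```text
9.5667 [642.3 138.   83.1] [ 0.149  3.138 -0.   ] F [-2.4 -0.6  2.8] gap 48.98143068784392 32.42133378982544 q [ 0.1   0.65 -0.09  0.83 -0.    0.19]
```

View pics/w4.png

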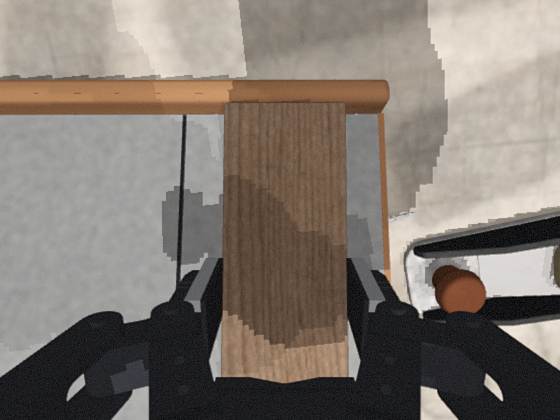

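>>> carry_out(increments=[{"travel":[-0.2,0,0],"turn":0},{"travel":[-0.4,0,0.0],"turn":0},{"travel":[-0.4,0,0.1],"turn":0},{"travel":[-0.4,0,0.2],"turn":0},{"travel":[-0.4,0,0.3],"turn":0},{"travel":[-0.4,0,0.4],"turn":0},{"travel":[-0.4,0,0.4],"turn":0},{"travel":[-0.4,0,0.4],"turn":0}])

```text
time: 10.28
tcp_pos: [646.6, 137.7, 79.5]
tool_rot: [0.149, 3.137, -0.0]
ft_force: [0.0, -0.5, 2.3]
finger_gap: 48.8
grasp_force: 32.3
```

```bash
python3 - <<'E'
from bed import *
st();p=ctrl.snapshot('wrist');save(p,'w5.png',(150,60,430,380),2)
m=ctrl.trace(p,'walnut_board_center')[0]['region'];ys,xs=np.nonzero(m);print(ys.min(),[ (r,xs[ys==r].min(),xs[ys==r].max()) for r in(ys.min()+6,200,240)])
V=[569,44.4,-.0954]
for u0 in(0,3,6,9):print(u0,[proj(p,bw(V,u,y,22)).round(0).tolist() for u,y in((u0,75),(u0,125))])
E
```

```text
10.2833 [646.6 137.7  79.5] [ 0.149  3.137 -0.   ] F [ 0.  -0.5  2.3] gap 48.785229309154076 32.32847571372986 q [ 0.1   0.66 -0.08  0.83 -0.    0.19]
107 [(np.int64(113), np.int64(226), np.int64(343)), (200, np.int64(224), np.int64(345)), (240, np.int64(223), np.int64(346))]
0 [[225.0, 89.0], [340.0, 89.0]]
3 [[225.0, 96.0], [340.0, 96.0]]
6 [[225.0, 102.0], [341.0, 102.0]]
9 [[225.0, 109.0], [341.0, 109.0]]
```

The board is flat on the bed with its lower end about 8 mm above the lip. Releasing it to slide down.

>>> carry_out(increments=[{"travel":[0,0,0],"turn":0},{"travel":[0,0,0],"turn":0},{"travel":[0,0,0],"turn":0},{"travel":[0,0,0],"turn":0},{"travel":[0,0,0],"turn":0},{"travel":[0,0,0],"turn":0},{"travel":[0,0,0],"turn":0},{"travel":[0,0,0],"turn":0}], hand=75)

```text
time: 11.05
tcp_pos: [646.0, 137.7, 79.3]
tool_rot: [-0.149, -3.138, -0.0]
ft_force: [-0.5, -0.1, 0.3]
finger_gap: 63.7
grasp_force: 0.0
```

>>> carry_out(increments=[{"travel":[0,0,-1],"turn":0},{"travel":[0,0,-2.5],"turn":0},{"travel":[0,0,-5],"turn":0},{"travel":[0,0,-7.5],"turn":0},{"travel":[0,0,-10],"turn":0},{"travel":[0,0,-12.5],"turn":0},{"travel":[0,0,-14],"turn":0},{"travel":[0,0,-14],"turn":0}])

```text
time: 11.72
tcp_pos: [648.3, 138.0, 224.7]
tool_rot: [0.148, 3.13, 0.002]
ft_force: [0.8, 0.6, 0.6]
finger_gap: 63.9
grasp_force: 0.0
```

```bash
cat > chk.py <<'E'
from bed import *
from fit import fit
V=np.array([569,44.4,-.0954])
def bedfit(p,n,d,bay,idx=0):
    # fit of box on the bed: x=u of centre, y=across, yaw in bed plane
    def fn(u,y,a):
        c,s=np.cos(a),np.sin(a); X,Y,Z=d
        return [bw(V,u+c*i*Y/2-s*j*X/2,y+s*i*Y/2+c*j*X/2,k*Z) for i in(-1,1) for j in(-1,1) for k in(0,1)]
    for r in ctrl.trace(p,n)[:3]:
        ys,xs=np.nonzero(r['region']); print(n,round(r['score'],2),len(xs),xs.mean().round(),ys.mean().round(),np.round(fit([(p,r['region'])],fn,(d[1]/2,bay),[0]),3),"want",d[1]/2,bay)
E
python3 - <<'E'
from chk import *
plan([]);p=ctrl.snapshot('wrist');save(p,'w6.png')
bedfit(p,'walnut_board_center',(50,150,22),100)
E
```

```text
11.7167 [648.3 138.  224.7] [1.48e-01 3.13e+00 2.00e-03] F [0.8 0.6 0.6] gap 63.863814517327974 0.0 q [0.1  0.54 0.1  1.12 0.   0.19]
yaw 3.047
walnut_board_center 0.68 12055 284.0 186.0 [7.21350e+01 1.00956e+02 0.00000e+00 1.60000e-02] want 75.0 100
```

View pics/w6.png

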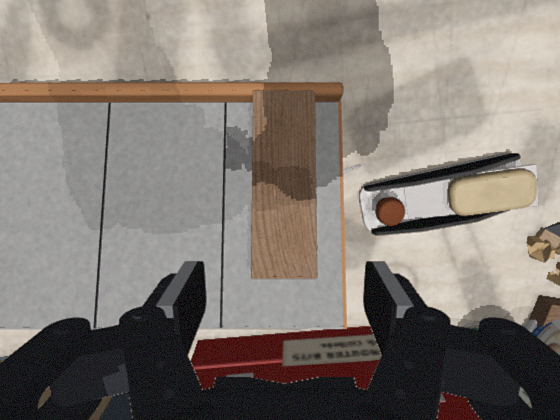

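The walnut rests flat against the lip, centred in the left bay (fit y 101 against 100 wanted). Next is the flat block.

```bash
sed -i 's/V=np.array.*/V=np.array([566.5,44.5,-.0954])/' chk.py; python3 -c "
from plan import *
plan([(443,280,150,3.945),(443,280,20)])"
```

```text
11.8167 [646.4 137.7 220.3] [0.149 3.136 0.   ] F [-1.2 -0.4 -0.4] gap 64.00905199031047 0.0 q [ 0.1   0.55  0.1   1.12 -0.    0.19]
yaw 3.047
(443, 280, 150, 3.945) travel cm [21.59 12.24  7.03] turn -0.898 q6~ -0.24
(443, 280, 20) travel cm [-0.  0. 13.] turn -0.0 q6~ -0.24
```

>>> carry_out(increments=[{"travel":[2.7,1.5,0.5],"turn":-0.12},{"travel":[5.4,3.1,1],"turn":-0.24},{"travel":[8.1,4.6,2],"turn":-0.36},{"travel":[10.8,6.1,3],"turn":-0.48},{"travel":[13.5,7.7,4],"turn":-0.6},{"travel":[16.2,9.2,5],"turn":-0.7},{"travel":[19,10.7,6],"turn":-0.8},{"travel":[21.6,12.2,7],"turn":-0.9}], hand=90)

```text
time: 12.48
tcp_pos: [439.7, 279.6, 147.4]
tool_rot: [1.237, -2.885, -0.0]
ft_force: [-0.6, 1.0, 0.4]
finger_gap: 77.1
grasp_force: 0.0
```

>>> carry_out(increments=[{"travel":[0,0,0],"turn":0},{"travel":[0,0,2.5],"turn":0},{"travel":[0,0,5],"turn":0},{"travel":[0,0,7.5],"turn":0},{"travel":[0,0,10],"turn":0},{"travel":[0,0,12],"turn":0},{"travel":[0,0,13],"turn":0},{"travel":[0,0,13],"turn":0}])

```text
time: 13.15
tcp_pos: [440.3, 278.2, 16.5]
tool_rot: [1.227, -2.886, 0.0]
ft_force: [-0.1, -0.3, 0.1]
finger_gap: 76.6
grasp_force: 0.0
```

>>> carry_out(increments=[{"travel":[0,0,0],"turn":0},{"travel":[0,0,0],"turn":0},{"travel":[0,0,0],"turn":0},{"travel":[0,0,0],"turn":0},{"travel":[0,0,0],"turn":0},{"travel":[0,0,0],"turn":0},{"travel":[0,0,0],"turn":0},{"travel":[0,0,0],"turn":0}], hand=25, newtons=20)

```text
time: 13.82
tcp_pos: [443.7, 280.1, 20.6]
tool_rot: [-1.23, 2.888, -0.0]
ft_force: [1.0, -0.5, 7.2]
finger_gap: 39.7
grasp_force: 21.0
```

```bash
python3 -c "
from plan import *
plan([(443,280,170),(500,100,190,3.4),(612,-40,190,3.046)])"
```

```text
13.8167 [443.7 280.1  20.6] [-1.23   2.888 -0.   ] F [ 1.  -0.5  7.2] gap 39.684963921488986 21.022165417671204 q [ 0.42  0.54 -0.52  0.51 -0.   -0.38]
yaw -2.336
(443, 280, 170) travel cm [  0.05   0.04 -14.94] turn -0.0 q6~ -0.24
(500, 100, 190, 3.4) travel cm [  9.03 -16.58  -2.  ] turn -5.736 q6~ -0.06
(612, -40, 190, 3.046) travel cm [ -7.25 -16.4   -0.  ] turn 0.354 q6~ 0.03
```

>>> carry_out(increments=[{"travel":[0,0,-0.5],"turn":0},{"travel":[0,0,-1.5],"turn":0},{"travel":[0,0,-3],"turn":0},{"travel":[0,0,-5],"turn":0},{"travel":[0,0,-7.5],"turn":0},{"travel":[0,0,-10],"turn":0},{"travel":[0,0,-12.5],"turn":0},{"travel":[0,0,-15],"turn":0}])

```text
time: 14.48
tcp_pos: [442.0, 279.4, 171.3]
tool_rot: [-1.231, 2.89, 0.0]
ft_force: [0.8, -0.2, -0.6]
finger_gap: 39.2
grasp_force: 20.3
```

>>> carry_out(increments=[{"travel":[1,-1.8,-0.2],"turn":0.05},{"travel":[2.2,-4,-0.5],"turn":0.12},{"travel":[3.4,-6.2,-0.8],"turn":0.2},{"travel":[4.6,-8.4,-1.1],"turn":0.28},{"travel":[5.7,-10.6,-1.4],"turn":0.36},{"travel":[6.9,-12.8,-1.7],"turn":0.43},{"travel":[8,-14.8,-2],"turn":0.5},{"travel":[9,-16.6,-2],"turn":0.547}])

```text
time: 15.15
tcp_pos: [500.2, 98.3, 190.7]
tool_rot: [-0.399, 3.115, -0.0]
ft_force: [-0.7, -0.2, -0.6]
finger_gap: 39.3
grasp_force: 20.3
```

>>> carry_out(increments=[{"travel":[-0.6,-2.3,0.5],"turn":0.04},{"travel":[-1.1,-4.6,1],"turn":0.09},{"travel":[-1.7,-6.9,1.5],"turn":0.14},{"travel":[-2.3,-9.2,2],"turn":0.19},{"travel":[-2.8,-11.5,3],"turn":0.24},{"travel":[-3.4,-13.8,4],"turn":0.29},{"travel":[-3.9,-15.9,5],"turn":0.33},{"travel":[-4.4,-17.5,6],"turn":0.354}])

```text
time: 15.82
tcp_pos: [587.5, -60.0, 129.6]
tool_rot: [0.155, 3.137, -0.001]
ft_force: [0.4, 0.8, -0.8]
finger_gap: 39.4
grasp_force: 20.3
```

```bash
python3 - <<'E'
from plan import *
ctrl.snapshot('top');plan([(587,-58,74,3.046),(591,-58,58,3.046)]);p=ctrl.snapshot('wrist');save(p,'w7.png')
E
```

```text
15.8667 [588.2 -62.1 127.7] [-1.590e-01 -3.137e+00  3.000e-03] F [ 2.5 -1.5 -1.4] gap 39.89559418447585 20.380040109157562 q [-0.23  0.5  -0.24  0.83 -0.   -0.13]
yaw 3.04
(587, -58, 74, 3.046) travel cm [0.16 0.4  5.37] turn -0.006 q6~ -0.0
(591, -58, 58, 3.046) travel cm [-0.4   0.04  1.6 ] turn -0.0 q6~ -0.0
```

View pics/w7.png

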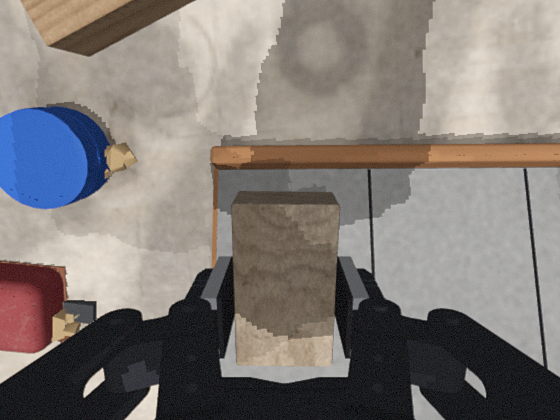

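The block is held squarely. The bay spans columns 215–370 and the block is at about 285, so it needs roughly 4 mm to the left, as planned.

>>> carry_out(increments=[{"travel":[0.1,0.2,1],"turn":0},{"travel":[0.2,0.4,2],"turn":0},{"travel":[0.2,0.4,3],"turn":0},{"travel":[0.2,0.4,4],"turn":0},{"travel":[0.2,0.4,4.7],"turn":0},{"travel":[0.2,0.4,5],"turn":0},{"travel":[0.2,0.4,5.2],"turn":0},{"travel":[0.2,0.4,5.2],"turn":0}])

```text
time: 16.58
tcp_pos: [585.3, -54.0, 76.9]
tool_rot: [-0.15, -3.137, -0.0]
ft_force: [-0.7, -0.1, 0.4]
finger_gap: 39.5
grasp_force: 20.4
```

```bash
python3 - <<'E'
from chk import *
plan([(587,-58,74,3.046),(591,-58,60,3.046)]);p=ctrl.snapshot('wrist');save(p,'w8.png')
print([proj(p,bw(V,10,y,0)).round().tolist() for y in(-150,-100,-50)])
m=ctrl.trace(p,'flat_block_center')[0]['region'];ys,xs=np.nonzero(m);print(ys.min(),[(r,xs[ys==r].min(),xs[ys==r].max()) for r in(220,250)])
E
```

```text
16.5833 [585.3 -54.   76.9] [-0.15  -3.137 -0.   ] F [-0.7 -0.1  0.4] gap 39.450083441308145 20.390223562717438 q [-0.22  0.55 -0.3   0.72  0.   -0.12]
yaw 3.046
(587, -58, 74, 3.046) travel cm [-0.21 -0.39  0.29] turn 0.0 q6~ -0.0
(591, -58, 60, 3.046) travel cm [-0.4   0.04  1.4 ] turn -0.0 q6~ -0.0
[[178.0, 211.0], [276.0, 211.0], [374.0, 211.0]]
191 [(220, np.int64(232), np.int64(339)), (250, np.int64(233), np.int64(337))]
```

```bash
python3 - <<'E'
import cv2,numpy as np
g=cv2.imread('pics/w8.png'); 
for r in(180,211,240):
    q=g[r].astype(int).sum(1)//3; print(r,'dark',[int(c) for c in range(342,440) if q[c]<70][:12],'orange',[int(c) for c in range(130,235) if g[r,c,2]-int(g[r,c,0])>50 ][-6:])
E
```

```text
180 dark [] orange [229, 230, 231, 232, 233, 234]
211 dark [374, 375, 376] orange [183, 184, 186, 187, 188, 215]
240 dark [375, 376, 377] orange [194, 207, 216, 217, 220, 226]<stdin>:4: RuntimeWarning: overflow encountered in scalar subtract
```

>>> carry_out(increments=[{"travel":[-0.2,-0.2,0],"turn":0},{"travel":[-0.4,-0.3,0.2],"turn":0},{"travel":[-0.4,-0.3,0.5],"turn":0},{"travel":[-0.4,-0.3,0.8],"turn":0},{"travel":[-0.4,-0.3,1.1],"turn":0},{"travel":[-0.4,-0.3,1.4],"turn":0},{"travel":[-0.4,-0.3,1.6],"turn":0},{"travel":[-0.4,-0.3,1.7],"turn":0}])

```text
time: 17.35
tcp_pos: [587.6, -57.8, 60.2]
tool_rot: [-0.151, -3.135, 0.001]
ft_force: [-5.9, -0.3, 6.6]
finger_gap: 39.7
grasp_force: 22.9
```

```bash
python3 - <<'E'
from chk import *
st();p=ctrl.snapshot('wrist');save(p,'w9.png')
bedfit(p,'flat_block_center',(40,70,22),-100)
E
```

```text
17.35 [587.6 -57.8  60.2] [-1.510e-01 -3.135e+00  1.000e-03] F [-5.9 -0.3  6.6] gap 39.72838227651632 22.893192172050476 q [-0.22  0.58 -0.31  0.69 -0.   -0.13]
flat_block_center 0.96 18725 285.0 287.0 [ 4.0561e+01 -9.9250e+01 -3.0000e-03  3.0000e-02] want 35.0 -100
```

View pics/w9.png

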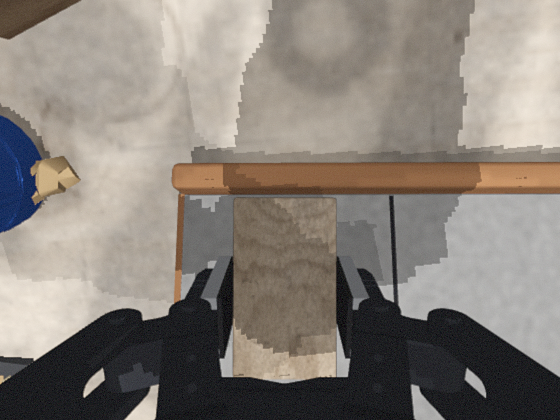

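The block is nearly flat, its centre at column 284 against 288 for the bay. I'll lower a touch and release.

>>> carry_out(increments=[{"travel":[0,0.1,0.1],"turn":0},{"travel":[0,0.1,0.2],"turn":0},{"travel":[0,0.1,0.2],"turn":0},{"travel":[0,0.1,0.2],"turn":0},{"travel":[0,0.1,0.2],"turn":0},{"travel":[0,0.1,0.2],"turn":0},{"travel":[0,0.1,0.2],"turn":0},{"travel":[0,0.1,0.2],"turn":0}])

```text
time: 18.12
tcp_pos: [587.8, -57.1, 58.4]
tool_rot: [-0.151, -3.135, 0.002]
ft_force: [-5.1, -1.8, 6.3]
finger_gap: 39.6
grasp_force: 23.1
```

>>> carry_out(increments=[{"travel":[0,0,0],"turn":0},{"travel":[0,0,0],"turn":0},{"travel":[0,0,0],"turn":0},{"travel":[0,0,0],"turn":0},{"travel":[0,0,0],"turn":0},{"travel":[0,0,0],"turn":0},{"travel":[0,0,0],"turn":0},{"travel":[0,0,0],"turn":0}], hand=65)

```text
time: 18.78
tcp_pos: [589.2, -56.5, 58.3]
tool_rot: [0.15, 3.138, 0.0]
ft_force: [-0.4, -1.2, 1.3]
finger_gap: 55.4
grasp_force: 0.0
```

>>> carry_out(increments=[{"travel":[0,0,-1],"turn":0},{"travel":[0,0,-2.5],"turn":0},{"travel":[0,0,-5],"turn":0},{"travel":[0,0,-7.5],"turn":0},{"travel":[0,0,-10],"turn":0},{"travel":[0,0,-12.5],"turn":0},{"travel":[0,0,-14],"turn":0},{"travel":[0,0,-14],"turn":0}])

```text
time: 19.45
tcp_pos: [591.6, -57.0, 203.2]
tool_rot: [0.15, 3.131, -0.002]
ft_force: [0.5, -1.1, 0.2]
finger_gap: 55.2
grasp_force: 0.0
```

```bash
python3 - <<'E'
from chk import *
p=ctrl.snapshot('wrist');save(p,'w10.png')
bedfit(p,'flat_block_center',(40,70,22),-100)
p=ctrl.snapshot('wrist')
plan([(441,-146,150,.344+np.pi/2+0*np.pi),(441,-146,40)])
from fit import *
for r in ctrl.trace(p,'oak_block_center')[:1]: print(r['score'],np.round(fit([(p,r['region'])],lambda x,y,t:boxpts(x,y,t,(45,90,45)),(441,-146),[.344]),3))
E
```

```text
flat_block_center 0.93 4709 285.0 186.0 [ 3.4791e+01 -9.8002e+01  1.0000e-03  3.3000e-02] want 35.0 -100
19.6 [588.8 -56.4 198. ] [-0.15  -3.138 -0.   ] F [ 0.6  0.5 -1. ] gap 55.568832288515615 0.0 q [-0.22  0.43 -0.15  0.99  0.   -0.12]
yaw 3.046
(441, -146, 150, 1.9147963267948964) travel cm [ 13.86 -10.34   4.8 ] turn 1.131 q6~ 0.91
(441, -146, 40) travel cm [ 0.  0. 11.] turn -0.0 q6~ 0.91
0.87 [ 4.38341e+02 -1.42781e+02  3.37000e-01  1.50000e-02]
```

```bash
python3 -c "
from plan import *
plan([(515,-100,180,2.446),(439,-144,110,1.911),(439,-144,26),(439,-144,150,1.911),(520,-50,170,2.5),(603,41,140,3.046)])"
```

```text
19.65 [588.4 -56.3 197.3] [-0.15  -3.136 -0.   ] F [-0.5  0.5 -0.3] gap 55.45880123439437 0.0 q [-0.22  0.43 -0.15  0.99 -0.   -0.12]
yaw 3.046
(515, -100, 180, 2.446) travel cm [ 6.89 -5.05  1.73] turn 0.6 q6~ 0.5
(439, -144, 110, 1.911) travel cm [ 3.01 -8.25  7.  ] turn 0.535 q6~ 0.91
(439, -144, 26) travel cm [0.  0.  8.4] turn -0.0 q6~ 0.91
(439, -144, 150, 1.911) travel cm [  0.    0.  -12.4] turn -0.0 q6~ 0.91
(520, -50, 170, 2.5) travel cm [ 6.16 10.77 -2.  ] turn -0.589 q6~ 0.55
(603, 41, 140, 3.046) travel cm [-1.2  12.26  3.  ] turn -0.546 q6~ 0.16
```

>>> carry_out(increments=[{"travel":[0.9,-0.6,0.2],"turn":0.08},{"travel":[1.8,-1.3,0.4],"turn":0.16},{"travel":[2.7,-1.9,0.6],"turn":0.24},{"travel":[3.6,-2.5,0.9],"turn":0.32},{"travel":[4.4,-3.2,1.1],"turn":0.4},{"travel":[5.2,-3.8,1.3],"turn":0.47},{"travel":[6.1,-4.4,1.5],"turn":0.54},{"travel":[6.9,-5,1.7],"turn":0.6}], hand=95)

```text
time: 20.32
tcp_pos: [514.1, -99.5, 179.6]
tool_rot: [-1.075, -2.949, 0.0]
ft_force: [-0.5, -1.1, 0.6]
finger_gap: 81.1
grasp_force: 0.0
```

>>> carry_out(increments=[{"travel":[0.5,-1.2,0.8],"turn":0.08},{"travel":[0.9,-2.4,1.6],"turn":0.16},{"travel":[1.4,-3.6,2.5],"turn":0.24},{"travel":[1.8,-4.9,3.5],"turn":0.32},{"travel":[2.3,-6.1,4.5],"turn":0.4},{"travel":[2.7,-7.2,5.5],"turn":0.47},{"travel":[3,-8.2,6.5],"turn":0.535},{"travel":[3,-8.2,7],"turn":0.535}])

```text
time: 20.98
tcp_pos: [437.1, -143.0, 109.1]
tool_rot: [-1.814, -2.559, 0.002]
ft_force: [-0.5, -0.1, -0.1]
finger_gap: 81.0
grasp_force: 0.0
```

>>> carry_out(increments=[{"travel":[0,0,0],"turn":0},{"travel":[0,0,1],"turn":0},{"travel":[0,0,2.5],"turn":0},{"travel":[0,0,4],"turn":0},{"travel":[0,0,5.5],"turn":0},{"travel":[0,0,7],"turn":0},{"travel":[0,0,8],"turn":0},{"travel":[0,0,8.4],"turn":0}])

```text
time: 21.65
tcp_pos: [440.1, -142.6, 26.0]
tool_rot: [-1.81, -2.566, -0.0]
ft_force: [-0.7, 0.1, 0.1]
finger_gap: 81.1
grasp_force: 0.0
```

>>> carry_out(increments=[{"travel":[0,0,0],"turn":0},{"travel":[0,0,0],"turn":0},{"travel":[0,0,0],"turn":0},{"travel":[0,0,0],"turn":0},{"travel":[0,0,0],"turn":0},{"travel":[0,0,0],"turn":0},{"travel":[0,0,0],"turn":0},{"travel":[0,0,0],"turn":0}], hand=30, newtons=20)

```text
time: 22.32
tcp_pos: [440.9, -143.6, 28.0]
tool_rot: [1.812, 2.564, 0.001]
ft_force: [0.9, 1.1, 5.7]
finger_gap: 44.9
grasp_force: 22.1
```

>>> carry_out(increments=[{"travel":[0,0,-0.5],"turn":0},{"travel":[0,0,-1.5],"turn":0},{"travel":[0,0,-3],"turn":0},{"travel":[0,0,-5],"turn":0},{"travel":[0,0,-7],"turn":0},{"travel":[0,0,-9],"turn":0},{"travel":[0,0,-11],"turn":0},{"travel":[0,0,-12.4],"turn":0}])

```text
time: 22.98
tcp_pos: [440.2, -143.4, 153.0]
tool_rot: [1.813, 2.565, 0.0]
ft_force: [0.6, -0.1, -1.9]
finger_gap: 44.6
grasp_force: 21.3
```

```bash
python3 -c "
from plan import *
plan([(520,-50,170,2.5),(603,41,140,3.046)])"
```

```text
22.9833 [ 440.2 -143.4  153. ] [1.813 2.565 0.   ] F [ 0.6 -0.1 -1.9] gap 44.56277354869003 21.261174380779266 q [-0.47  0.25 -0.55  0.77 -0.    0.76]
yaw 1.911
(520, -50, 170, 2.5) travel cm [ 6.14 10.64 -1.7 ] turn -0.589 q6~ 0.55
(603, 41, 140, 3.046) travel cm [-1.2  12.26  3.  ] turn -0.546 q6~ 0.16
```

>>> carry_out(increments=[{"travel":[0.6,1,-0.2],"turn":-0.06},{"travel":[1.4,2.4,-0.4],"turn":-0.13},{"travel":[2.2,3.8,-0.6],"turn":-0.21},{"travel":[3,5.2,-0.8],"turn":-0.29},{"travel":[3.8,6.6,-1],"turn":-0.37},{"travel":[4.6,8,-1.3],"turn":-0.45},{"travel":[5.4,9.4,-1.5],"turn":-0.52},{"travel":[6.1,10.6,-1.7],"turn":-0.589}])

```text
time: 23.65
tcp_pos: [519.8, -49.6, 168.3]
tool_rot: [-0.985, -2.982, -0.0]
ft_force: [0.7, -0.3, -1.3]
finger_gap: 44.6
grasp_force: 21.3
```

>>> carry_out(increments=[{"travel":[-0.2,1.6,0.3],"turn":-0.08},{"travel":[-0.3,3.2,0.7],"turn":-0.16},{"travel":[-0.5,4.8,1.1],"turn":-0.24},{"travel":[-0.6,6.5,1.5],"turn":-0.32},{"travel":[-0.8,8.2,1.9],"turn":-0.4},{"travel":[-1,10,2.3],"turn":-0.47},{"travel":[-1.1,11.5,2.7],"turn":-0.52},{"travel":[-1.2,12.3,3],"turn":-0.546}])

```text
time: 24.32
tcp_pos: [603.3, 42.1, 137.6]
tool_rot: [-0.146, -3.137, -0.001]
ft_force: [0.5, -0.3, -1.5]
finger_gap: 44.6
grasp_force: 21.3
```

>>> carry_out(increments=[{"travel":[0,0,0],"turn":0},{"travel":[0,0,0.5],"turn":0},{"travel":[0,0,1.3],"turn":0},{"travel":[0,0,2.2],"turn":0},{"travel":[0,0,3.2],"turn":0},{"travel":[0,0,4.2],"turn":0},{"travel":[0,0,4.9],"turn":0},{"travel":[0,0,5],"turn":0}])

```text
time: 24.98
tcp_pos: [601.5, 40.6, 86.1]
tool_rot: [-0.151, -3.135, -0.0]
ft_force: [-0.8, -0.4, -2.0]
finger_gap: 44.7
grasp_force: 21.2
```

```bash
python3 - <<'E'
from chk import *
ctrl.snapshot('top');ctrl.snapshot('top');plan([(603,41,90,3.046),(603,41,68)]);p=ctrl.snapshot('wrist');save(p,'w11.png')
f=p['frame'].astype(int)
for u in (15,25,40):
    e=[proj(p,bw(V,u,y,0)).round(1).tolist() for y in(-50,0,50)]; r=int(e[1][1]); 
    print(u,e,'dark',[c for c in range(90,470) if f[r,c].sum()<200])
m=ctrl.trace(p,'oak_block_center')[0]['region'];ys,xs=np.nonzero(m);print(ys.min(),[(r,xs[ys==r].min(),xs[ys==r].max()) for r in(ys.min()+8,230,250)])
E
```

```text
25.0833 [602.5  40.7  87.6] [-0.151 -3.137 -0.   ] F [-0.3  0.6 -0.7] gap 44.303457959302264 21.213145852088928 q [-0.05  0.56 -0.24  0.76  0.    0.04]
yaw 3.046
(603, 41, 90, 3.046) travel cm [-0.04  0.03 -0.24] turn -0.0 q6~ 0.16
(603, 41, 68) travel cm [0.  0.  2.2] turn -0.0 q6~ 0.16
15 [[189.7, 199.9], [283.8, 199.8], [377.9, 199.8]] dark [119, 120, 121, 122, 123, 124, 125, 126, 127, 128, 129, 130, 131, 132, 133, 190, 191, 192, 378, 379, 380, 429, 430, 431, 432, 433, 434, 435, 436, 437, 438, 439, 440, 441, 442, 443, 444]
25 [[189.0, 218.6], [283.8, 218.5], [378.6, 218.4]] dark [118, 119, 120, 121, 122, 189, 190, 191, 379, 380, 381, 430, 431, 432, 433, 434, 435, 436, 437, 438, 439, 440, 441, 442, 443, 444, 445]
40 [[187.9, 247.1], [283.8, 247.0], [379.7, 247.0]] dark [116, 117, 118, 120, 122, 123, 126, 127, 130, 188, 189, 190, 380, 381, 382, 432, 433, 434, 435, 436, 437, 438, 439, 440, 441, 442, 443, 444, 445, 446, 447]
161 [(np.int64(169), np.int64(38), np.int64(132)), (230, np.int64(33), np.int64(134)), (250, np.int64(29), np.int64(133))]
```

The dividers are at columns 191 and 379 around the tool axis at 284, so it is centred. Pressing down in two stages.

>>> carry_out(increments=[{"travel":[0,0,0.1],"turn":0},{"travel":[0,0,0.3],"turn":0},{"travel":[0,0,0.5],"turn":0},{"travel":[0,0,0.7],"turn":0},{"travel":[0,0,0.8],"turn":0},{"travel":[0,0,0.9],"turn":0},{"travel":[0,0,1.0],"turn":0},{"travel":[0,0,1.1],"turn":0}])

```text
time: 25.85
tcp_pos: [600.5, 40.9, 78.0]
tool_rot: [-0.15, -3.134, 0.001]
ft_force: [-11.3, 0.3, 10.4]
finger_gap: 44.7
grasp_force: 23.1
```

```bash
python3 -c "
from chk import *
st();p=ctrl.snapshot('wrist');save(p,'w12.png')
bedfit(p,'oak_block_center',(45,90,45),0)"
```

```text
25.85 [600.5  40.9  78. ] [-1.500e-01 -3.134e+00  1.000e-03] F [-11.3   0.3  10.4] gap 44.74867750368429 23.129557371139526 q [-0.05  0.57 -0.26  0.75 -0.    0.04]
oak_block_center 0.82 26932 284.0 274.0 [ 4.0053e+01 -9.1200e-01  2.5000e-02  2.0000e-01] want 45.0 0
```

>>> carry_out(increments=[{"travel":[0,0,0.1],"turn":0},{"travel":[0,0,0.2],"turn":0},{"travel":[0,0,0.3],"turn":0},{"travel":[0,0,0.4],"turn":0},{"travel":[0,0,0.5],"turn":0},{"travel":[0,0,0.6],"turn":0},{"travel":[0,0,0.7],"turn":0},{"travel":[0,0,0.7],"turn":0}])

```text
time: 26.62
tcp_pos: [599.0, 41.1, 70.3]
tool_rot: [-0.15, -3.131, 0.001]
ft_force: [-10.7, -0.3, 8.6]
finger_gap: 45.1
grasp_force: 24.5
```

```bash
python3 -c "
from chk import *
st();p=ctrl.snapshot('wrist');save(p,'w13.png')
bedfit(p,'oak_block_center',(45,90,45),0)"
```

```text
26.6167 [599.   41.1  70.3] [-1.500e-01 -3.131e+00  1.000e-03] F [-10.7  -0.3   8.6] gap 45.12694378684593 24.505357146263123 q [-0.05  0.58 -0.26  0.73 -0.    0.04]
oak_block_center 0.67 27589 284.0 273.0 [ 3.3745e+01  8.9600e-01 -2.2000e-02  1.8000e-01] want 45.0 0
```

View pics/w13.png

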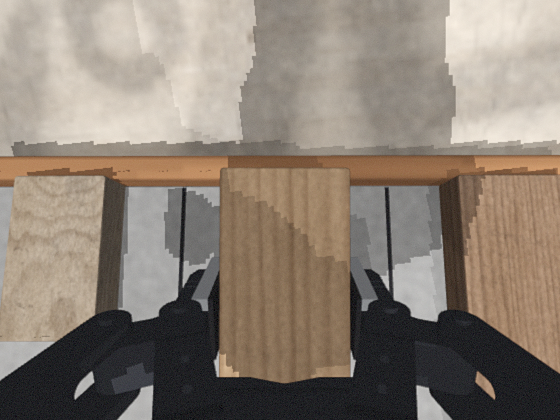

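It is pivoting well and sits centred between the dividers (182 and 388; block 220–350). Shift slightly upslope, finish the press, then release.

>>> carry_out(increments=[{"travel":[-0.2,0,0.0],"turn":0},{"travel":[-0.3,0,0.1],"turn":0},{"travel":[-0.3,0,0.2],"turn":0},{"travel":[-0.3,0,0.3],"turn":0},{"travel":[-0.3,0,0.4],"turn":0},{"travel":[-0.3,0,0.4],"turn":0},{"travel":[-0.3,0,0.4],"turn":0},{"travel":[-0.3,0,0.4],"turn":0}])

```text
time: 27.38
tcp_pos: [602.7, 41.1, 66.5]
tool_rot: [-0.149, -3.132, -0.0]
ft_force: [-10.2, 1.5, 7.4]
finger_gap: 44.5
grasp_force: 25.8
```

```bash
python3 -c "
from chk import *
st();p=ctrl.snapshot('wrist');save(p,'w14.png')
m=ctrl.trace(p,'oak_block_center')[0]['region'];ys,xs=np.nonzero(m);print(ys.min(),[(r,xs[ys==r].min(),xs[ys==r].max()) for r in(ys.min()+10,220,250)])
for u0 in(0,3,6,9):print(u0,[proj(p,bw(V,u,y,45)).round(0).tolist() for u,y in((u0,-22.5),(u0,22.5),(u0+25,-22.5),(u0+25,22.5))])"
```

```text
27.3833 [602.7  41.1  66.5] [-0.149 -3.132 -0.   ] F [-10.2   1.5   7.4] gap 44.47966919527843 25.783846378326416 q [-0.05  0.59 -0.26  0.73  0.    0.04]
165 [(np.int64(175), np.int64(222), np.int64(347)), (220, np.int64(221), np.int64(347)), (250, np.int64(220), np.int64(349))]
0 [[221.0, 151.0], [345.0, 151.0], [219.0, 219.0], [347.0, 219.0]]
3 [[221.0, 159.0], [345.0, 159.0], [219.0, 228.0], [347.0, 227.0]]
6 [[220.0, 167.0], [345.0, 167.0], [219.0, 236.0], [347.0, 236.0]]
9 [[220.0, 175.0], [345.0, 175.0], [218.0, 245.0], [347.0, 245.0]]
```

>>> carry_out(increments=[{"travel":[0,0,0.2],"turn":0},{"travel":[0,0,0.2],"turn":0},{"travel":[0,0,0.2],"turn":0},{"travel":[0,0,0.2],"turn":0},{"travel":[0,0,0.2],"turn":0},{"travel":[0,0,0.2],"turn":0},{"travel":[0,0,0.2],"turn":0},{"travel":[0,0,0.2],"turn":0}])

```text
time: 28.15
tcp_pos: [602.8, 41.0, 64.9]
tool_rot: [-0.149, -3.133, -0.0]
ft_force: [-11.1, -0.4, 11.6]
finger_gap: 44.9
grasp_force: 26.7
```

>>> carry_out(increments=[{"travel":[0,0,0],"turn":0},{"travel":[0,0,0],"turn":0},{"travel":[0,0,0],"turn":0},{"travel":[0,0,0],"turn":0},{"travel":[0,0,0],"turn":0},{"travel":[0,0,0],"turn":0},{"travel":[0,0,0],"turn":0},{"travel":[0,0,0],"turn":0}], hand=70)

```text
time: 28.82
tcp_pos: [606.0, 40.5, 64.2]
tool_rot: [-0.15, -3.138, 0.0]
ft_force: [0.7, -0.0, 0.1]
finger_gap: 60.2
grasp_force: 0.0
```

>>> carry_out(increments=[{"travel":[0,0,-1],"turn":0},{"travel":[0,0,-2.5],"turn":0},{"travel":[0,0,-5],"turn":0},{"travel":[0,0,-7.5],"turn":0},{"travel":[0,0,-10],"turn":0},{"travel":[0,0,-12.5],"turn":0},{"travel":[0,0,-14],"turn":0},{"travel":[0,0,-14],"turn":0}])

```text
time: 29.48
tcp_pos: [608.4, 40.5, 209.3]
tool_rot: [0.15, 3.13, -0.0]
ft_force: [-0.3, -0.8, 0.9]
finger_gap: 59.5
grasp_force: 0.0
```

```bash
python3 - <<'E'
from chk import *
p=ctrl.snapshot('wrist');save(p,'w15.png')
bedfit(p,'oak_block_center',(45,90,45),0)
plan([(430,0,150,3.046)])
E
```

```text
oak_block_center 0.88 7966 285.0 183.0 [4.5158e+01 8.6200e-01 2.0000e-03 2.5000e-02] want 45.0 0
29.5833 [606.3  40.5 205.2] [0.15  3.136 0.   ] F [-0.8 -0.4 -0.3] gap 59.6851271325835 0.0 q [-0.05  0.46 -0.09  1.02  0.    0.04]
yaw 3.046
(430, 0, 150, 3.046) travel cm [17.16 -5.72  5.52] turn -0.0 q6~ 0.1
```

>>> carry_out(increments=[{"travel":[2.1,-0.7,0.7],"turn":0},{"travel":[4.3,-1.4,1.4],"turn":0},{"travel":[6.5,-2.1,2.1],"turn":0},{"travel":[8.7,-2.8,2.8],"turn":0},{"travel":[10.9,-3.5,3.5],"turn":0},{"travel":[13,-4.3,4.2],"turn":0},{"travel":[15.2,-5,4.9],"turn":0},{"travel":[17.2,-5.7,5.5],"turn":0}], hand=100)

```text
time: 30.25
tcp_pos: [426.5, 0.4, 147.6]
tool_rot: [-0.15, -3.135, -0.001]
ft_force: [-0.2, -0.5, 0.9]
finger_gap: 85.4
grasp_force: 0.0
```

```bash
cat > cyl.py <<'E'
from plan import *
from fit import fit
def cyl(p,n,r,h,x0,z0=0,pick=None):
    th=np.linspace(0,2*np.pi,40,endpoint=False)
    fn=lambda x,y,a:[[x+r*np.cos(t),y+r*np.sin(t),z0+k*h] for t in th for k in(0,1)]
    out=[]
    for d in ctrl.trace(p,n)[:3]:
        m=d['region'].astype(np.uint8); c,_=cv2.findContours(m,cv2.RETR_EXTERNAL,cv2.CHAIN_APPROX_NONE)
        cv2.drawContours(m,c,-1,1,-1); f=fit([(p,m)],fn,x0,[0]); ys,xs=np.nonzero(m)
        print(n,round(d['score'],2),(xs.mean().round(),ys.mean().round()),np.round(f,3),p['frame'][m>0].mean(0).round()); out.append(f)
    return out
E
python3 - <<'E'
from cyl import *
ctrl.snapshot('top');p=ctrl.snapshot('wrist');save(p,'w16.png')
f=cyl(p,'tape_roll_center',28.5,19,(430,0))[0]
plan([(f[0],f[1],60),(f[0],f[1],16)])
E
```

```text
tape_roll_center 0.56 (np.float64(284.0), np.float64(214.0)) [4.27264e+02 4.44000e-01 1.01000e-01 5.20000e-02] [75. 67. 59.]
30.4 [4.266e+02 4.000e-01 1.479e+02] [-1.520e-01 -3.134e+00 -1.000e-03] F [-0.1 -0.2  0.1] gap 85.27268363223955 0.0 q [-0.17  0.2  -0.63  0.74  0.   -0.08]
yaw 3.045
(np.float64(427.2635350854739), np.float64(0.4436450011049493), 60) travel cm [-0.07  0.01  8.79] turn -0.0 q6~ 0.1
(np.float64(427.2635350854739), np.float64(0.4436450011049493), 16) travel cm [0.  0.  4.4] turn -0.0 q6~ 0.1
```

>>> carry_out(increments=[{"travel":[-0.1,0,2],"turn":0},{"travel":[-0.1,0,4],"turn":0},{"travel":[-0.1,0,6],"turn":0},{"travel":[-0.1,0,8],"turn":0},{"travel":[-0.1,0,10],"turn":0},{"travel":[-0.1,0,12],"turn":0},{"travel":[-0.1,0,13],"turn":0},{"travel":[-0.1,0,13.2],"turn":0}])

```text
time: 31.07
tcp_pos: [429.7, 0.5, 15.2]
tool_rot: [-0.15, -3.135, -0.001]
ft_force: [-0.1, -0.1, 0.3]
finger_gap: 85.3
grasp_force: 0.0
```

>>> carry_out(increments=[{"travel":[0,0,0],"turn":0},{"travel":[0,0,0],"turn":0},{"travel":[0,0,0],"turn":0},{"travel":[0,0,0],"turn":0},{"travel":[0,0,0],"turn":0},{"travel":[0,0,0],"turn":0},{"travel":[0,0,0],"turn":0},{"travel":[0,0,0],"turn":0}], hand=45, newtons=20)

```text
time: 31.73
tcp_pos: [431.3, 0.1, 18.1]
tool_rot: [0.15, 3.136, 0.0]
ft_force: [0.8, 0.7, 6.4]
finger_gap: 54.9
grasp_force: 21.7
```

```bash
python3 -c "
from plan import *
plan([(428,0,120),(410,-150,160,2.6),(400,-297,160,2.2)])"
```

```text
31.7333 [4.313e+02 1.000e-01 1.810e+01] [0.15  3.136 0.   ] F [0.8 0.7 6.4] gap 54.93580334579072 21.686307605705224 q [-0.17  0.42 -0.77  0.38  0.   -0.08]
yaw 3.046
(428, 0, 120) travel cm [  0.33  -0.04 -10.19] turn -0.0 q6~ 0.1
(410, -150, 160, 2.6) travel cm [  0.36 -15.1   -4.  ] turn 0.446 q6~ 0.19
(400, -297, 160, 2.2) travel cm [ -6.72 -13.11  -0.  ] turn 0.4 q6~ 0.3
```

>>> carry_out(increments=[{"travel":[0,0,-0.5],"turn":0},{"travel":[0,0,-1.5],"turn":0},{"travel":[0,0,-3],"turn":0},{"travel":[0,0,-5],"turn":0},{"travel":[0,0,-7.5],"turn":0},{"travel":[0,0,-10],"turn":0},{"travel":[0,0,-12.5],"turn":0},{"travel":[0,0,-14.5],"turn":0}])

```text
time: 32.4
tcp_pos: [430.1, 0.1, 164.2]
tool_rot: [0.15, 3.137, -0.001]
ft_force: [0.4, 0.3, -0.4]
finger_gap: 54.5
grasp_force: 21.4
```

>>> carry_out(increments=[{"travel":[-1.5,-3.4,0],"turn":0},{"travel":[-2.8,-6.8,0],"turn":0},{"travel":[-4.1,-10.2,0],"turn":0},{"travel":[-5.4,-13.6,0],"turn":0},{"travel":[-6.6,-17,0],"turn":0},{"travel":[-7.5,-20.4,0],"turn":0},{"travel":[-8,-23.8,0],"turn":0},{"travel":[-8.2,-27,0],"turn":0}])

```text
time: 33.07
tcp_pos: [486.1, -278.4, 162.3]
tool_rot: [-0.151, -3.138, 0.0]
ft_force: [0.1, -0.4, -1.5]
finger_gap: 54.7
grasp_force: 21.5
```

```bash
python3 - <<'E'
from cyl import *
ctrl.snapshot('top');ctrl.snapshot('top');p=ctrl.snapshot('wrist');save(p,'w17.png')
cyl(p,'wax_tin_center',31.5,34,(456,-296))
q=ctrl.snapshot('top');cyl(q,'wax_tin_center',31.5,34,(456,-296))
plan([(456,-296,140)])
s=ctrl.get_state();T=np.array(s['tcp_pos']);print(proj(p,T))
cyl(p,'tape_roll_center',28.5,19,(T[0],T[1]),T[2]-16.5)
E
```

```text
wax_tin_center 0.79 (np.float64(261.0), np.float64(162.0)) [ 4.53277e+02 -2.94288e+02  1.37000e-01  5.10000e-02] [184. 179. 168.]
wax_tin_center 0.77 (np.float64(388.0), np.float64(244.0)) [ 456. -296.    0.    1.] [ 63. 111. 194.]
wax_tin_center 0.95 (np.float64(358.0), np.float64(223.0)) [ 456. -296.    0.    1.] [ 65. 129. 229.]
33.3667 [ 485.5 -275.3  162.1] [-1.490e-01 -3.137e+00 -2.000e-03] F [-1.4  0.4  0.1] gap 54.89160408966883 21.501779180543963 q [-0.65  0.41 -0.29  0.88  0.   -0.55]
yaw 3.046
(456, -296, 140) travel cm [ 2.74 -2.34  2.21] turn -0.0 q6~ -0.48
[297.85640621 289.09523176]
tape_roll_center 0.89 (np.float64(285.0), np.float64(274.0)) [ 4.81692e+02 -2.80055e+02  1.62000e-01  5.20000e-02] [80. 72. 65.]
```

View pics/w17.png

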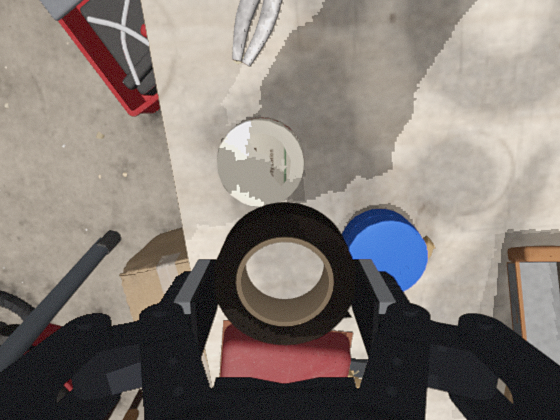

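The cream tin is at (261,162) and the blue one at (388,250). The tape is held level and centred at (285,274). I'll take one repeat measurement of tape relative to tin.

```bash
python3 - <<'E'
from cyl import *
for i in range(2):
    p=ctrl.snapshot('wrist');C=-np.array(p['R']).T@np.array(p['t']);A=Ro.from_rotvec(ctrl.get_state()['tool_rot']).as_matrix();T=C-A@[70.1,.4,-131.7]
    print('T',T.round(1))
    a=np.array(cyl(p,'wax_tin_center',31.5,34,(456,-296))[0][:2])
    b=np.array(cyl(p,'tape_roll_center',28.5,19,(T[0],T[1]),T[2]-17.5)[0][:2])
    d=a-b; print('tool xy cm',(A.T@[d[0],d[1],0]/10).round(2),'vs T',(A.T@[*(a-T[:2]),0]/10).round(2))
E
```

```text
T [ 485.8 -275.1  162.2]
wax_tin_center 0.92 (np.float64(382.0), np.float64(244.0)) [ 456. -296.    0.    1.] [ 63. 111. 193.]
wax_tin_center 0.79 (np.float64(252.0), np.float64(163.0)) [ 4.53379e+02 -2.94450e+02  1.01000e-01  3.90000e-02] [183. 178. 168.]
tape_roll_center 0.95 (np.float64(285.0), np.float64(274.0)) [ 4.82015e+02 -2.73991e+02  2.20000e-02  5.80000e-02] [79. 71. 64.]
tape_roll_center 0.52 (np.float64(274.0), np.float64(357.0)) [ 529.933 -282.781   -0.696    0.633] [144.  75.  75.]
tool xy cm [ 2.38 -2.44  0.  ] vs T [ 2.77 -2.36  0.  ]
T [ 486.2 -275.4  162.4]
wax_tin_center 0.91 (np.float64(252.0), np.float64(162.0)) [ 4.53068e+02 -2.94520e+02  6.40000e-02  3.30000e-02] [183. 178. 167.]
wax_tin_center 0.72 (np.float64(382.0), np.float64(243.0)) [ 456. -296.    0.    1.] [ 64. 111. 192.]
wax_tin_center 0.57 (np.float64(274.0), np.float64(357.0)) [ 456. -296.    0.    1.] [146.  76.  77.]
tape_roll_center 0.71 (np.float64(285.0), np.float64(274.0)) [ 4.82243e+02 -2.74175e+02  4.60000e-02  5.00000e-02] [79. 72. 64.]
tool xy cm [ 2.71 -2.3  -0.  ] vs T [ 3.12 -2.22 -0.  ]
```

>>> carry_out(increments=[{"travel":[0.9,-0.8,0.3],"turn":0},{"travel":[1.8,-1.6,1],"turn":0},{"travel":[2.7,-2.3,2],"turn":0},{"travel":[2.7,-2.3,3.5],"turn":0},{"travel":[2.7,-2.3,5.5],"turn":0},{"travel":[2.7,-2.3,7.5],"turn":0},{"travel":[2.7,-2.3,9.5],"turn":0},{"travel":[2.7,-2.3,10.3],"turn":0}])

```text
time: 34.38
tcp_pos: [454.3, -296.2, 56.3]
tool_rot: [-0.152, -3.134, -0.004]
ft_force: [-0.4, 0.9, 0.2]
finger_gap: 54.3
grasp_force: 21.5
```

>>> carry_out(increments=[{"travel":[0,0,0],"turn":0},{"travel":[0,0,0],"turn":0},{"travel":[0,0,0],"turn":0},{"travel":[0,0,0],"turn":0},{"travel":[0,0,0.1],"turn":0},{"travel":[0,0,0.2],"turn":0},{"travel":[0,0,0.3],"turn":0},{"travel":[0,0,0.3],"turn":0}])

```text
time: 35.05
tcp_pos: [457.0, -296.7, 56.3]
tool_rot: [0.15, 3.138, -0.0]
ft_force: [-0.3, -0.5, -0.3]
finger_gap: 54.7
grasp_force: 21.5
```

```bash
python3 - <<'E'
from cyl import *
for i in range(3): p=ctrl.snapshot('wrist')
save(p,'w18.png');s=st();T=np.array(s['tcp_pos'])
cyl(p,'tape_roll_center',28.5,19,(T[0],T[1]),T[2]-17.5)
for nm in('scene','top'):
    q=ctrl.snapshot(nm);save(q,nm+'18.png')
    cyl(q,'wax_tin_center',31.5,34,(456,-296)); cyl(q,'tape_roll_center',28.5,19,(456,-296),T[2]-17.5)
E
```

```text
35.2 [ 457.  -296.7   56.3] [-0.15  -3.138 -0.   ] F [ 0.6  0.7 -0.5] gap 54.52758305684974 21.512760228069965 q [-0.71  0.51 -0.44  0.62 -0.   -0.62]
tape_roll_center 0.8 (np.float64(285.0), np.float64(274.0)) [ 4.53164e+02 -2.95547e+02  6.70000e-02  5.40000e-02] [78. 71. 63.]
wax_tin_center 0.67 (np.float64(196.0), np.float64(206.0)) [ 456. -296.    0.    1.] [ 47.  88. 177.]
wax_tin_center 0.64 (np.float64(168.0), np.float64(183.0)) [ 4.57357e+02 -2.96373e+02  6.80000e-02  5.97000e-01] [125. 118. 107.]
wax_tin_center 0.44 (np.float64(287.0), np.float64(249.0)) [ 456. -296.    0.    1.] [133. 129. 123.]
tape_roll_center 0.7 (np.float64(163.0), np.float64(174.0)) [ 4.55996e+02 -2.97579e+02  2.40000e-02  3.96000e-01] [58. 53. 45.]
tape_roll_center 0.39 (np.float64(177.0), np.float64(171.0)) [ 456. -296.    0.    1.] [159. 146. 123.]
```

Tape at (453,−295.5) over tin at (453,−294.5). Lowering to contact.

>>> carry_out(increments=[{"travel":[0,0.1,0.1],"turn":0},{"travel":[0,0.1,0.2],"turn":0},{"travel":[0,0.1,0.3],"turn":0},{"travel":[0,0.1,0.4],"turn":0},{"travel":[0,0.1,0.45],"turn":0},{"travel":[0,0.1,0.45],"turn":0},{"travel":[0,0.1,0.45],"turn":0},{"travel":[0,0.1,0.45],"turn":0}])

```text
time: 36.22
tcp_pos: [457.1, -295.7, 52.4]
tool_rot: [0.15, 3.138, -0.0]
ft_force: [-2.0, 0.3, 5.7]
finger_gap: 54.4
grasp_force: 22.1
```

Contact (6 N). Release and rise.

>>> carry_out(increments=[{"travel":[0,0,0],"turn":0},{"travel":[0,0,0],"turn":0},{"travel":[0,0,0],"turn":0},{"travel":[0,0,0],"turn":0},{"travel":[0,0,0],"turn":0},{"travel":[0,0,0],"turn":0},{"travel":[0,0,0],"turn":0},{"travel":[0,0,0],"turn":0}], hand=90)

```text
time: 36.88
tcp_pos: [457.2, -295.8, 51.8]
tool_rot: [0.15, 3.138, -0.0]
ft_force: [0.0, -0.2, -0.1]
finger_gap: 77.1
grasp_force: 0.0
```

>>> carry_out(increments=[{"travel":[0,0,-0.5],"turn":0},{"travel":[0,0,-1.5],"turn":0},{"travel":[0,0,-3],"turn":0},{"travel":[0,0,-5],"turn":0},{"travel":[0,0,-8],"turn":0},{"travel":[0,0,-11],"turn":0},{"travel":[0,0,-13],"turn":0},{"travel":[0,0,-13],"turn":0}])

```text
time: 37.55
tcp_pos: [459.5, -297.7, 187.6]
tool_rot: [0.15, 3.131, -0.009]
ft_force: [0.9, -0.3, 0.7]
finger_gap: 76.6
grasp_force: 0.0
```

>>> carry_out(increments=[{"travel":[-1,0,-1],"turn":0},{"travel":[-3,0,-2],"turn":0},{"travel":[-5,0,-3],"turn":0},{"travel":[-6,0,-3],"turn":0},{"travel":[-6,0,-3],"turn":0},{"travel":[-6,0,-3],"turn":0},{"travel":[-6,0,-3],"turn":0},{"travel":[-6,0,-3],"turn":0}])

```text
time: 38.22
tcp_pos: [515.8, -301.1, 211.4]
tool_rot: [-0.151, -3.137, -0.001]
ft_force: [0.2, 0.0, 0.3]
finger_gap: 76.9
grasp_force: 0.0
```

```bash
python3 - <<'E'
from cyl import *
from chk import bedfit
st()
for i in range(2): p=ctrl.snapshot('wrist')
save(p,'w19.png')
cyl(p,'tape_roll_center',28.5,19,(456,-296),34);cyl(p,'wax_tin_center',31.5,34,(456,-296))
q=ctrl.snapshot('top');save(q,'top19.png')
cyl(q,'tape_roll_center',28.5,19,(456,-296),34)
for n,d,b in(('walnut_board_center',(50,150,22),100),('flat_block_center',(40,70,22),-100),('oak_block_center',(45,90,45),0)): bedfit(q,n,d,b)
for n in('sanding_block_center','block_plane_center'): print(n,[(round(r['score'],2),np.round(r['location'])) for r in ctrl.boxes_of(q,n)[:1]])
E
```

```text
38.2167 [ 515.8 -301.1  211.4] [-1.510e-01 -3.137e+00 -1.000e-03] F [0.2 0.  0.3] gap 76.85339350758713 0.0 q [-0.65  0.44 -0.11  1.03 -0.   -0.56]
tape_roll_center 0.92 (np.float64(284.0), np.float64(116.0)) [ 4.53326e+02 -2.94458e+02  2.30000e-02  3.50000e-02] [92. 85. 76.]
wax_tin_center 0.83 (np.float64(390.0), np.float64(199.0)) [ 456. -296.    0.    1.] [ 61. 106. 186.]
wax_tin_center 0.73 (np.float64(284.0), np.float64(116.0)) [ 4.67401e+02 -2.96521e+02 -1.15000e-01  6.94000e-01] [169. 163. 151.]
tape_roll_center 0.5 (np.float64(229.0), np.float64(180.0)) [ 456. -296.    0.    1.] [147. 113.  83.]
walnut_board_center 0.92 1089 229.0 180.0 [7.7126e+01 9.7803e+01 5.0000e-03 8.0000e-02] want 75.0 100
flat_block_center 0.78 444 302.0 202.0 [ 3.89340e+01 -1.00812e+02  2.70000e-02  8.70000e-02] want 35.0 -100
oak_block_center 0.56 655 265.0 196.0 [ 4.8061e+01 -1.9980e+00  2.0000e-03  5.9000e-02] want 45.0 0
sanding_block_center [(0.89, array([ 632., -293.,   30.]))]
block_plane_center [(0.71, array([677., 279.,  25.]))]
```

```bash
python3 -c "
from rig import ctrl
print(ctrl.close_job())"
```

```text
the job is handed in; nothing more can be done
None
```

The job is handed in (no verdict came back): the walnut, oak and flat block each lie in the middle of their bays, flat and against the lip. The tape is centred on the cream tin, and the sanding block and plane were not moved.

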